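Clamp a dropper bottle with a T-handle screw clamp

TASK

Stand the amber dropper bottle upright in the V of the bench clamp, then wind the clamp's T-handle clockwise, regrasping its ends as needed, until the rubber-faced jaw holds the bottle snugly: go on about a tenth of a turn after the handle starts to stiffen and no further, as it is glass. Let go, leaving the bottle clamped and the other containers where they stand.

Things in the scene. Friction and masses are not known exactly. Their poses are not given: they have to be found in the camera images.
- bottle_mid (a point): Amber glass dropper bottle with label and black dropper cap, standing upright, 102 mm tall in all, 70 g: a round body 33 mm in diameter up to 60 mm above its foot, then shoulder, neck and rubber bulb. The point is at its centre, 51 mm above its foot; z up along it.
- clamp: Grey bench clamp fixed to the worktop, 94 x 215 mm base plate 10 mm thick. Origin: centre of the underside, on the worktop; z up, y along the clamp from the gear housing (-y end, 72 x 60 mm, top 60 mm above the worktop) to the fixed V-jaw (+y end), x across it. Jaws and V rise to 37 mm above the worktop. Two guide rods of 8 mm run along it, at x = +-34 mm, 22 mm above the worktop.
- nest (a point): Where the bottle's centre point lies when it stands on the base plate and is pressed into the V (black faces at 45 degrees either side, open to -y of the clamp), 61 mm above the worktop. The bottle may be stood anywhere between the jaws in front of the V (up to 12 mm from here along the clamp's -y, 6 mm across): the closing jaw slides it in. Axes as the clamp's.
- jaw: Sliding jaw, 84 mm across, 18 mm thick, moved along the clamp's +y by 24 mm for each turn of the handle. Origin: centre of its front face (the face towards the V), at worktop height. Its rubber facing is set out in front of it by a distance that is not known: the rubber's front stands 13 to 19 mm ahead of the jaw's face, otherwise than last time. Only the rubber touches the bottle; it yields 1 mm per 12 N.
- handle_axis (a point): Point on the handle's upright axis at the height of its cross bar, 105 mm above the worktop and 128 mm from the nest. Axes as the clamp's. The handle does not rise or fall as it turns. Clockwise seen from above closes the jaw; between 4 and 8.5 rad are needed in all. The handle stays where it is left. Turning it takes about 0.28 N m; once the rubber meets the bottle this grows by about 0.18 N m for each further radian (the bottle is pressed by 46 N for each radian).
- red_grip (a point): Grip point on the red-capped half of the T-handle's cross bar, 34 mm from the axis, in mid height of the bar. The bar is steel, 11 mm wide and 12 mm high, 109 mm long in all, with a round 28 mm hub in the middle (to 14 mm above the bar's mid height) and caps of 18 mm at the ends (from 45 mm out). x points outward along the bar, z up.
- black_grip (a point): The same on the black-capped half, opposite; 34 mm from the axis. Its x also points to the red end.
- bottle_orange: Bystander: orange sample bottle with a ribbed white cap, 36 mm in diameter, 75 mm tall; origin at its foot.
- pot_1: Bystander: round cream pot, red and white, 68 mm in diameter, 43 mm tall; origin at its foot.
- jar_1: Bystander: clear open glass jar, 56 mm in diameter, 42 mm tall; origin at its foot.
Mind the look-alikes: they are no part of the job. Leave any purple look-alike of the part that bears bottle_mid alone.

How it is judged:
By the outcome, as a careful person would: the job done as asked, in the order asked, and still so for the second after the job is handed in, with the robot touching nothing.
It also fails if it takes over 72 s, if anything falls off the work surface, if the arm or the gripper's body presses on something with over 40 N, if the wrist force passes 120 N, or if a joint passes its speed limit or range.

ROBOT

A 7-joint arm with a two-finger parallel gripper is mounted at the origin on a cart in front of the work surface, level with it; the furniture and walls round the work are solid. World frame = base frame: x ahead of the robot, y to its left, z up, the work surface at z = 0. Lengths are in m, angles in rad, forces in N, time in s.
With the tool pointing down it reaches from about 0.4 to 0.85 m from the base axis. Payload 4.5 kg.
Tool frame: the origin (TCP) lies on the mounting face of the last link; the fingertips stand 173 mm ahead of it and the grasp point (between the pads) lies 155 mm ahead of it; z points along the fingers, y is the direction in which the jaws open and shut (so a half turn about z gives the same grasp; the last joint's range is limited). The gripper opens to 85 mm and grips with 20 to 120 N. Pads are 22 mm wide; open, the fingers measure 114 mm over their backs; the gripper's body (76 mm by 85 mm) begins 54 mm behind the grasp point. The pads swing forward as they close: fully open they stand 13 mm farther back than shut.
Start: joints at [-1.188, 0.689, -0.195, 1.565, 0.157, 0.902, -0.215], TCP at [0.214, 0.587, 0.405] pointing down, gripper open.
Joint ranges: [-3.01, 3.01], [-0.46, 2.08], [-1.47, 1.51], [0.13, 2.56], [-1, 4.14], [0.04, 2.09], [-2.66, 2.66]. Speed limits (rad/s): [2.57, 2.57, 3.14, 3.14, 3.14, 3.14, 3.14].

INTERFACE

Orientations are given as a rotation vector (axis times angle).
In Python, from rig import robot, get_image gives the robot as it stands.
- The arm moves only by the shell command python3 -m jog 'ROWS'. ROWS is JSON, a list of rows, each a list of 5 numbers: the opening in per cent of the stroke, from 0 (shut) to 100 (fully open), then the shift along the tool's x, y, z in mm, then the turn about the tool's z in rad. A call has 1 to 5 rows; each row is the pose to reach, as a shift and turn from the pose commanded when the call began, along the tool's axes at that moment; what a row does not reach only later rows make up. A row lasts 1/12 s, in which the tool goes at most 41.7 mm and 7.16 degrees, less where a joint would pass 70% of its speed; a pose out of reach is approached as far as the arm can. A call with a gripper value outside its range is refused whole. The fingers move at their own pace and stop on an object; the grip force is fixed at half the most. Time passes only in rows, so rows that repeat a pose let the fingers close. It gives the time, the measured TCP pose, the force and the opening at its end, in the units of the state.
- robot.state(): the state, without advancing time (a new reading comes with each control period).
- get_image(name): name is "scene" or "top" or "wrist"; returns a dict with "img" (384x512x3 uint8, blue, green, red), "mtx" (3x3 intrinsics, pixels), "world_from_camera" (4x4, takes a point from camera to world coordinates); the wrist camera has in their place "T_tool_cam" (4x4, takes a point from camera to tool coordinates, whose origin is the TCP and whose axes are the flange's). Camera axes: x right, y down, z forward; pixel columns grow to the right and rows downward; lengths in m; the calibration is good to about 2 mm. A picture is of the moment at which its call begins: read the wrist's pose just before it. There is no depth.
- robot.sign_off(): hands the job in, once; it reports no verdict.
The state is a dict: "t": time; "joint_pos": joint angles; "joint_vel": joint speeds; "tau": joint torques, N m; "position": TCP position; "eef_rot": TCP orientation; "contact_force": force on the tool from outside, world axes, zero at the start; "torque": the same for the moment, N m; "grip_width": finger opening in m.
Only numpy, scipy, OpenCV 4.12 (cv2) and the standard library are available. Lean on these libraries where they do the work, as an engineer would, in place of code of your own. Each camera call takes 0.05 s, during which the arm holds its last target.

## Working session

There is one attempt and no reset: what is moved stays moved. The work goes in short steps, Python scripts to look and compute and a shell command to move; the robot and the scene stay as the last step left them, time stands still between calls to the robot, and variables do not carry over. Pictures are saved under pics/ and viewed, and the job is handed in when it is done.

```bash
mkdir -p pics; ls; python3 - <<'E'
from rig import robot, get_image
import cv2
s=robot.state()
print({k:(v if not hasattr(v,'round') else v) for k,v in s.items()})
for n in ["scene","top","wrist"]:
    d=get_image(n); cv2.imwrite(f"pics/{n}0.png",d["img"]); print(n,d["mtx"].tolist() if hasattr(d["mtx"],'tolist') else d["mtx"], d.get("world_from_camera"), d.get("T_tool_cam"))
E
```

```text
pics
{'t': 0.0, 'joint_pos': array([-1.18821028,  0.6900154 , -0.19451461,  1.56635874,  0.15730736,
        0.90249313, -0.21511173]), 'joint_vel': array([-5.40060307e-05, -1.16377744e-03, -4.45459809e-04, -2.88667230e-04,
       -2.29095702e-04, -3.61579568e-04, -6.14646288e-04]), 'tau': array([ 3.81012669e-04, -5.39612174e+01, -1.26675501e+00, -1.58547467e+01,
        9.06574423e-03,  9.34971438e-03, -3.78391462e-06]), 'position': array([0.21351137, 0.5870456 , 0.40386023]), 'eef_rot': array([-5.44942933e-01, -3.09377521e+00,  2.94071657e-03]), 'contact_force': array([-1.24771065, -0.85163924, -0.40958991]), 'torque': array([ 0.00838265,  0.01238297, -0.00204219]), 'grip_width': 0.08569123593871167}
scene [[446.1522564016963, 0.0, 267.4940111213296], [0.0, 446.1522564016963, 184.38755458179682], [0.0, 0.0, 1.0]] [[ 0.79003254 -0.46213881  0.40283533  0.03941498]
 [-0.61297043 -0.60698401  0.50580398 -0.68971207]
 [ 0.01076295 -0.64652775 -0.76281454  1.11367152]
 [ 0.          0.          0.          1.        ]] None
top [[382.92393573610053, 0.0, 250.97437438790746], [0.0, 382.92393573610053, 191.35130224972596], [0.0, 0.0, 1.0]] [[ 0.00408747 -0.98102119  0.19385748  0.39793267]
 [-0.99991352 -0.00158638  0.01305517 -0.01537584]
 [-0.01249987 -0.19389408 -0.98094283  0.98578514]
 [ 0.          0.          0.          1.        ]] None
wrist [[274.5401944681782, 0.0, 252.54109196092745], [0.0, 274.5401944681782, 191.72587917715273], [0.0, 0.0, 1.0]] None [[-2.11138056e-04 -9.54891571e-01 -2.96954614e-01  7.60641040e-02]
 [ 9.99999868e-01 -6.22037141e-05 -5.10987938e-04  9.83934160e-04]
 [ 4.69466395e-04 -2.96954683e-01  9.54891458e-01  3.05672508e-02]
 [ 0.00000000e+00  0.00000000e+00  0.00000000e+00  1.00000000e+00]]
```

View pics/scene0.png

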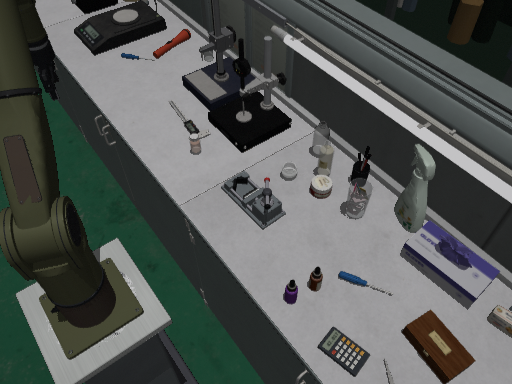

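View pics/top0.png

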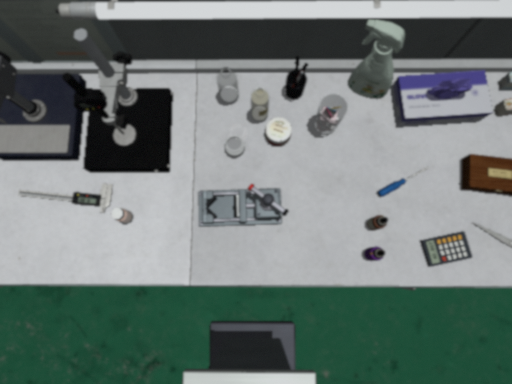

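View pics/wrist0.png

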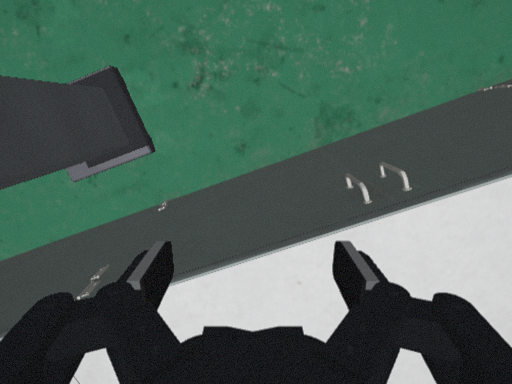

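```bash
cat > h.py <<'E'
import numpy as np, cv2
from rig import robot, get_image
from scipy.spatial.transform import Rotation as R
def cam(d,s=None):
    if "world_from_camera" in d and d["world_from_camera"] is not None: return np.array(d["world_from_camera"])
    T=np.eye(4);T[:3,:3]=R.from_rotvec(s["eef_rot"]).as_matrix();T[:3,3]=s["position"]
    return T@np.array(d["T_tool_cam"])
def ray(K,T,u,v,z):
    r=T[:3,:3]@np.linalg.solve(np.array(K),[u,v,1.]);o=T[:3,3]
    return o+r*(z-o[2])/r[2]
def proj(K,T,p):
    q=T[:3,:3].T@(np.array(p)-T[:3,3]);q=np.array(K)@q;return q[:2]/q[2]
def tri(obs):
    A=np.zeros((3,3));b=np.zeros(3)
    for K,T,u,v in obs:
        r=T[:3,:3]@np.linalg.solve(np.array(K),[u,v,1.]);r/=np.linalg.norm(r)
        P=np.eye(3)-np.outer(r,r);A+=P;b+=P@T[:3,3]
    return np.linalg.solve(A,b)
def crop(im,x0,y0,w,h,k,name):
    c=cv2.resize(im[y0:y0+h,x0:x0+w],None,fx=k,fy=k,interpolation=cv2.INTER_CUBIC);cv2.imwrite(name,c)
E
python3 - <<'E'
from h import *
t=cv2.imread("pics/top0.png");s=cv2.imread("pics/scene0.png")
crop(t,190,175,110,60,7,"pics/t_clamp.png")
crop(t,350,200,60,70,8,"pics/t_bot.png")
crop(s,210,160,90,75,8,"pics/s_clamp.png")
crop(s,270,250,70,65,8,"pics/s_bot.png")
E
```

```text
(no output)
```

View pics/t_clamp.png

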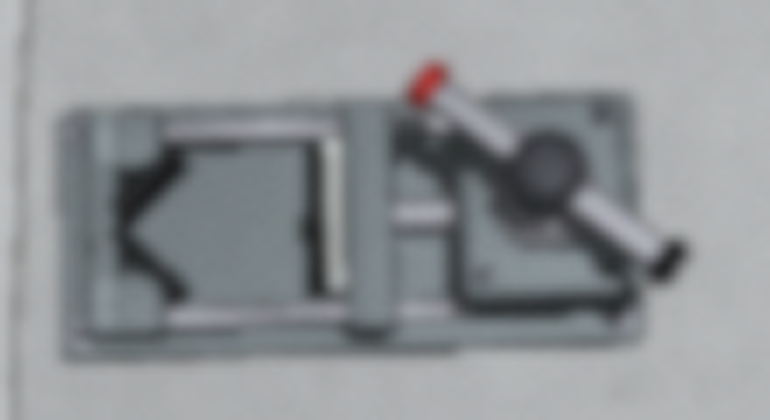

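View pics/t_bot.png

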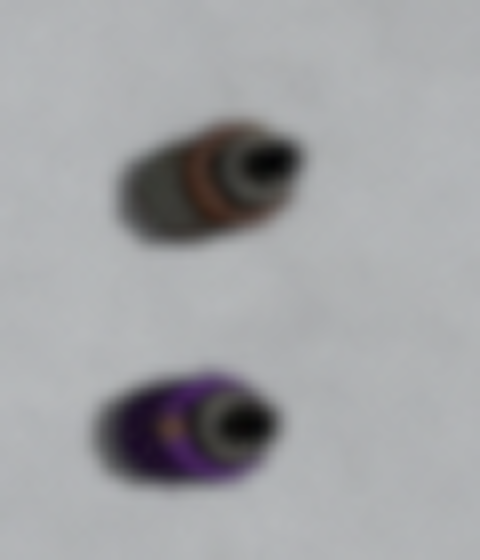

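View pics/s_clamp.png

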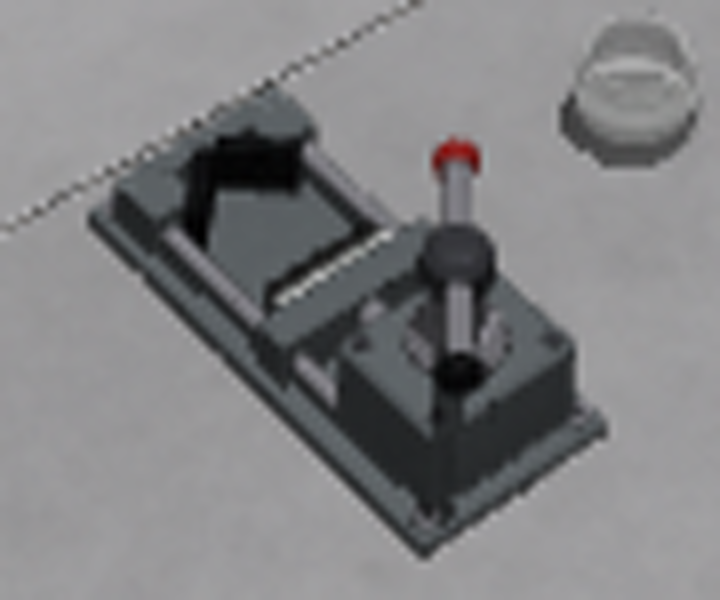

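View pics/s_bot.png

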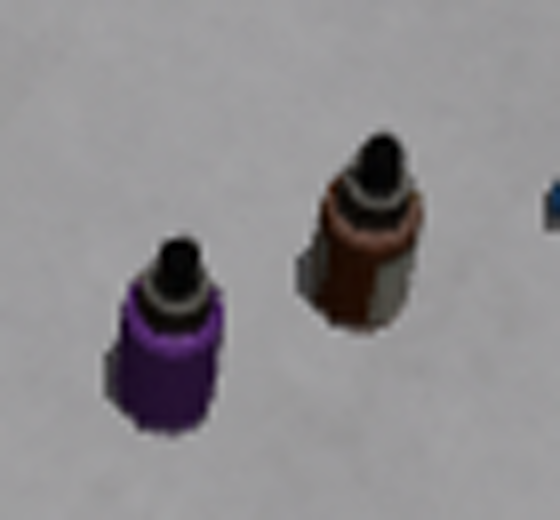

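```bash
python3 - <<'E'
from h import *
np.set_printoptions(precision=4,suppress=True)
d=get_image("top");K,T=d["mtx"],cam(d)
e=get_image("scene");K2,T2=e["mtx"],cam(e)
c=lambda x,y:(190+x/7-.5+.07,175+y/7-.43)
P=[ray(K,T,*c(*p),.010) for p in [(60,110),(632,95),(642,342),(62,360)]]
for p in P: print(p)
C=np.mean(P,0);print("base C",C, np.linalg.norm(P[0]-P[1]),np.linalg.norm(P[0]-P[3]))
yv=(P[0]+P[3]-P[1]-P[2])[:2];print("y ang",np.arctan2(yv[1],yv[0]))
# scene corners
c2=lambda x,y:(210+x/8-.44,160+y/8-.44)
Q=[ray(K2,T2,*c2(*p),.010) for p in [(92,218),(425,545),(605,425),(272,88)]]
for q in Q: print("sc",q)
hub=(c(545,165),c2(458,240))
print("hub",tri([(K,T,*hub[0]),(K2,T2,*hub[1])]), ray(K,T,*hub[0],.119))
print("red",tri([(K,T,*c(428,84)),(K2,T2,*c2(456,158))]),"blk",tri([(K,T,*c(668,260)),(K2,T2,*c2(460,368))]))
b=(350+275/8-.44,200+160/8-.44);b2=(270+381/8-.44,250+148/8-.44)
print("bulb",tri([(K,T,*b),(K2,T2,*b2)]), ray(K,T,*b,.1),ray(K2,T2,*b2,.1))
# collar/body ring at z~.06: 
print("shoulder", ray(K,T,350+235/8-.44,200+175/8-.44,.06), ray(K2,T2,270+372/8-.44,250+215/8-.44,.06))
print("jar scene", ray(K2,T2,210+635/8,160+85/8,.042))
E
```

```text
[0.5934 0.1352 0.01  ]
[ 0.5994 -0.0774  0.01  ]
[ 0.5074 -0.0801  0.01  ]
[0.5003 0.1316 0.01  ]
base C [0.5501 0.0273 0.01  ] 0.2127223843692075 0.09318547560213558
y ang 1.6018423940654631
sc [0.4969 0.1247 0.01  ]
sc [ 0.5065 -0.0835  0.01  ]
sc [ 0.5956 -0.0811  0.01  ]
sc [0.5959 0.138  0.01  ]
hub [ 0.5538 -0.0417  0.1145] [ 0.5534 -0.0417  0.119 ]
red [ 0.5832 -0.0028  0.1037] blk [ 0.5235 -0.0825  0.1044]
bulb [ 0.5079 -0.3147  0.0906] [ 0.5069 -0.3116  0.1   ] [ 0.5035 -0.3181  0.1   ]
shoulder [ 0.5073 -0.3126  0.06  ] [ 0.5026 -0.3202  0.06  ]
jar scene [0.6975 0.0241 0.042 ]
```

```bash
cat >> h.py <<'E'
def tgt(x,y,z,yaw=None,s=None):
    """world TCP target -> tool shift mm, and turn. yaw=world angle of tool x (deg)"""
    s=s or robot.state();M=R.from_rotvec(s["eef_rot"]).as_matrix()
    d=M.T@(np.array([x,y,z])-s["position"])*1000
    cur=np.degrees(np.arctan2(M[1,0],M[0,0]))
    tr=None if yaw is None else -np.radians((yaw-cur+180)%360-180)
    print("pos",s["position"].round(4),"yaw",round(cur,2),"tilt",M[:,2].round(4),"shift",d.round(1),"turn",tr)
E
python3 -c "
from h import *
tgt(.575,.03,.34,180)"
```

```text
pos [0.2136 0.5872 0.4043] yaw 160.02 tilt [-2.e-04 -8.e-04 -1.e+00] shift [-530.1 -400.1   64.7] turn -0.34874916608571943
```

```bash
python3 -m jog '[[100,-530,-400,65,-0.35],[100,-530,-400,65,-0.35],[100,-530,-400,65,-0.35],[100,-530,-400,65,-0.35],[100,-530,-400,65,-0.35]]'; python3 -c "
from h import *
tgt(.575,.03,.34,180);print(robot.state()['joint_pos'])"
```

```text
t: 0.67
position: [0.3272, 0.4117, 0.3843]
eef_rot: [-0.003, 3.142, 0.0]
contact_force: [0.5, 1.1, 0.2]
grip_width: 0.0857
pos [0.3272 0.4117 0.3843] yaw -179.89 tilt [ 0.e+00  2.e-04 -1.e+00] shift [-247.1 -382.2   44.2] turn 0.001942863180014203
[-0.79073656  0.59879388 -0.31481906  1.88253972  0.27356527  0.70192332
  0.30819017]
```

```bash
python3 -m jog '[[100,-247,-382,44,0],[100,-247,-382,44,0],[100,-247,-382,44,0],[100,-247,-382,44,0],[100,-247,-382,44,0]]'; python3 -c "
from h import *
tgt(.575,.03,.34,180)"
```

```text
t: 1.08
position: [0.4401, 0.2376, 0.3643]
eef_rot: [-0.002, 3.141, 0.0]
contact_force: [1.6, 0.7, 0.1]
grip_width: 0.0854
pos [0.4401 0.2376 0.3643] yaw -179.92 tilt [ 3.e-04  2.e-04 -1.e+00] shift [-134.6 -207.8   24.3] turn 0.0013871038182869738
```

```bash
python3 -m jog '[[100,-135,-208,24,0],[100,-135,-208,24,0],[100,-135,-208,24,0],[100,-135,-208,24,0],[100,-135,-208,24,0]]'; python3 -m jog '[[100,-22,-34,4,0],[100,-22,-34,4,0]]'; python3 - <<'E'
from h import *
tgt(.575,.03,.34,180)
s=robot.state();d=get_image("wrist");cv2.imwrite("pics/w1.png",cv2.resize(d["img"],(768,576),interpolation=cv2.INTER_CUBIC))
np.savez("w1.npz",K=d["mtx"],T=cam(d,s),img=d["img"])
E
```

```text
t: 1.5
position: [0.5532, 0.0636, 0.3441]
eef_rot: [-0.002, 3.141, 0.0]
contact_force: [1.4, 0.3, -0.7]
grip_width: 0.0853
t: 1.67
position: [0.578, 0.0213, 0.339]
eef_rot: [0.021, 3.139, -0.011]
contact_force: [-1.1, -1.5, 0.4]
grip_width: 0.0855
pos [0.578  0.0213 0.339 ] yaw 179.24 tilt [ 0.0023 -0.0072 -1.    ] shift [ 3.1  8.6 -1.1] turn -0.013190234026476778
```

View pics/w1.png

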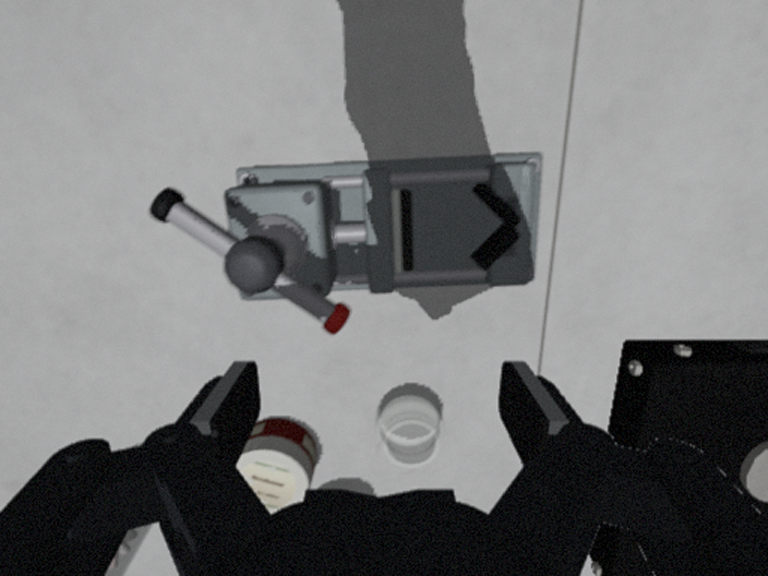

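```bash
python3 - <<'E'
from h import *
s=robot.state();print(s["joint_vel"].round(3))
s=robot.state();d=get_image("wrist");tgt(.575,.03,.34,180)
np.savez("w1.npz",K=d["mtx"],T=cam(d,s),img=d["img"])
crop(d["img"],90,90,160,140,5,"pics/w2a.png")
crop(d["img"],220,90,150,120,5,"pics/w2b.png")
E
```

```text
[-0.072 -0.024 -0.087  0.059 -0.031 -0.013 -0.023]
pos [0.575  0.0292 0.3397] yaw 179.77 tilt [-3.e-04 -7.e-04 -1.e+00] shift [-0.   0.8 -0.3] turn -0.003970978479310852
```

View pics/w2a.png

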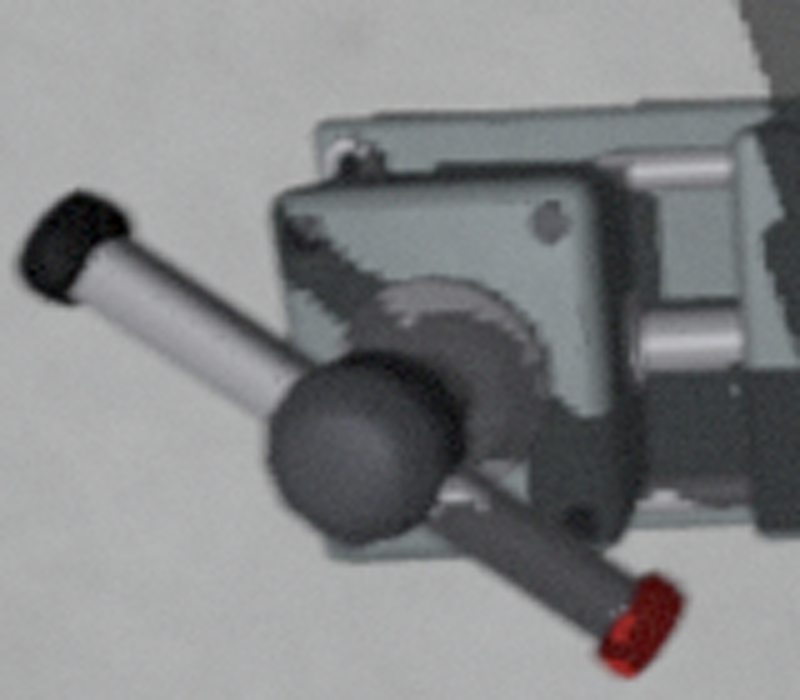

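View pics/w2b.png

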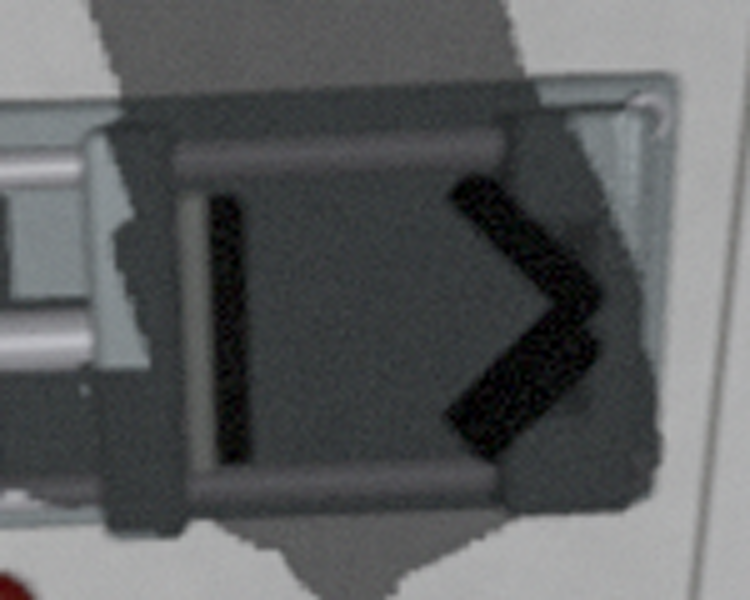

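```bash
python3 - <<'E'
from h import *
np.set_printoptions(precision=4,suppress=True)
f=np.load("w1.npz");K,T=f["K"],f["T"]
a=lambda x,y:(90+x/5-.4,90+y/5-.4)
b=lambda x,y:(220+x/5-.4,90+y/5-.4)
r=ray(K,T,*a(640,625),.105);k=ray(K,T,*a(75,245),.105);print("red",r,"blk",k,"mid",(r+k)/2,"len",np.linalg.norm(r-k),"ang",np.degrees(np.arctan2(*(r-k)[[1,0]])))
h=ray(K,T,*a(368,448),.119);print("hub",h)
c1=ray(K,T,*a(318,122),.01);c2=ray(K,T,*b(678,76),.01);print("edge",c1,c2,np.degrees(np.arctan2(*(c2-c1)[[1,0]])),np.linalg.norm(c1-c2))
d0=(c2-c1)/np.linalg.norm(c2-c1)
print("clampC from corners",(c1+c2)/2+.047*np.array([d0[1],-d0[0],0]))
for n,p in dict(rubT=(243,200),rubB=(248,460),jawT=(178,200),jawB=(190,500),vU=(450,195),vApU=(553,297),vApL=(553,310),vL=(445,415),jb=(88,140),jf=(178,140)).items(): print(n,ray(K,T,*b(*p),.037))
E
```

```text
red [ 0.5828 -0.0022  0.105 ] blk [ 0.5222 -0.0824  0.105 ] mid [ 0.5525 -0.0423  0.105 ] len 0.1005491554984553 ang 52.90513761454607
hub [ 0.5497 -0.0378  0.119 ]
edge [ 0.5073 -0.0782  0.01  ] [0.5001 0.1324 0.01  ] 91.9669590981057 0.21071145542197614
clampC from corners [0.5507 0.0288 0.01  ]
rubT [0.5222 0.0411 0.037 ]
rubB [0.5744 0.0426 0.037 ]
jawT [0.5221 0.0286 0.037 ]
jawB [0.5828 0.0307 0.037 ]
vU [0.5216 0.0811 0.037 ]
vApU [0.5415 0.1025 0.037 ]
vApL [0.5441 0.1027 0.037 ]
vL [0.5653 0.0824 0.037 ]
jb [0.5107 0.0114 0.037 ]
jf [0.5109 0.0286 0.037 ]
```

```bash
python3 -m jog '[[100,45,-344,0,0],[100,45,-344,0,0],[100,45,-344,0,0],[100,45,-344,0,0],[100,45,-344,0,0]]'; python3 -m jog '[[100,18,-138,0,0],[100,18,-138,0,0],[100,18,-138,0,0],[100,18,-138,0,0],[100,18,-138,0,0]]'; python3 - <<'E'
from h import *
tgt(.53,-.315,.34,180)
s=robot.state();print(abs(s["joint_vel"]).max());d=get_image("wrist");cv2.imwrite("pics/w3.png",cv2.resize(d["img"],(768,576),interpolation=cv2.INTER_CUBIC))
np.savez("w3.npz",K=d["mtx"],T=cam(d,s),img=d["img"])
E
```

```text
t: 2.18
position: [0.5472, -0.1746, 0.3406]
eef_rot: [-0.008, 3.141, 0.002]
contact_force: [0.2, 0.0, 1.3]
grip_width: 0.0857
t: 2.6
position: [0.5282, -0.3173, 0.3399]
eef_rot: [-0.009, -3.14, 0.005]
contact_force: [0.5, 0.5, -0.7]
grip_width: 0.0853
pos [ 0.5282 -0.3173  0.3399] yaw 179.68 tilt [-0.0011 -0.003  -1.    ] shift [-1.8  2.3 -0.1] turn -0.005563258977274638
0.0713698919170155
```

View pics/w3.png

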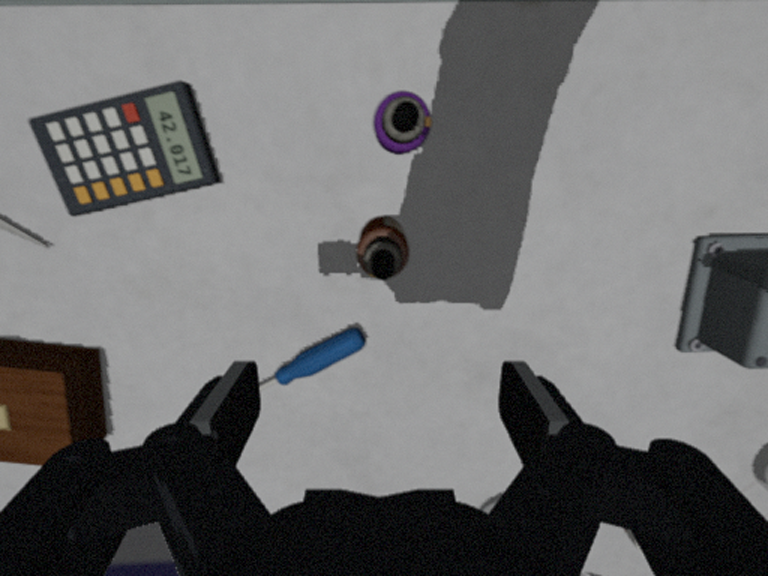

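```bash
python3 - <<'E'
from h import *
f=np.load("w3.npz");K,T=f["K"],f["T"]
crop(f["img"],225,130,65,65,9,"pics/w3c.png")
print(ray(K,T,255,175.2,.100),ray(K,T,255.2,163.5,.03))
E
```

```text
[ 0.50374807 -0.31508727  0.1       ] [ 0.50847538 -0.3145378   0.03      ]
```

View pics/w3c.png

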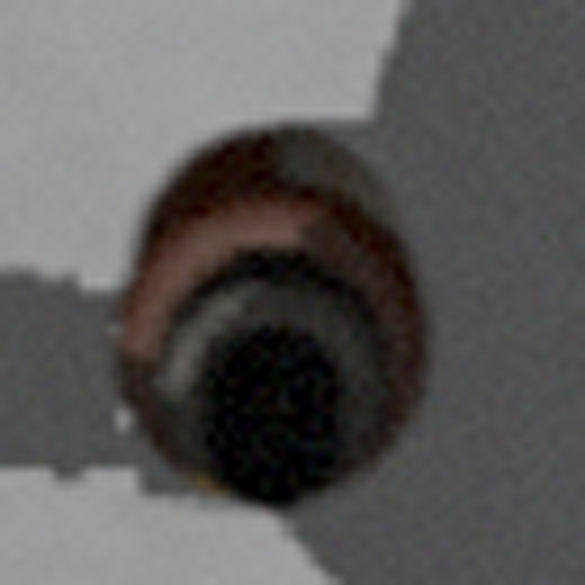

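```bash
python3 - <<'E'
from h import *
f=np.load("w3.npz");K,T=f["K"],f["T"]
print(ray(K,T,254.8,175.5,.098),ray(K,T,255.5,167.2,.058), ray(K,T,403/1.5,118/1.5,.1))
tgt(.5045,-.315,.260,180)
E
```

```text
[ 0.50448111 -0.31523767  0.098     ] [ 0.50636591 -0.3144144   0.058     ] [ 0.43354866 -0.30519099  0.1       ]
pos [ 0.5293 -0.3137  0.3401] yaw 179.93 tilt [-2.e-04  0.e+00 -1.e+00] shift [24.8 -1.3 80.1] turn -0.001265369756864865
```

```bash
python3 -m jog '[[100,24,-1,30,0],[100,24,-1,70,0],[100,24,-1,105,0],[100,24,-1,133,0],[100,24,-1,133,0]]'; python3 -m jog '[[25,0,0,0,0],[25,0,0,0,0],[25,0,0,0,0],[25,0,0,0,0],[25,0,0,0,0]]';python3 - <<'E'
from h import *
tgt(.5055,-.315,.207,180)
s=robot.state();print(s["contact_force"],s["grip_width"])
d=get_image("wrist");cv2.imwrite("pics/w4.png",d["img"])
E
```

```text
t: 3.07
position: [0.5058, -0.3096, 0.2034]
eef_rot: [0.01, -3.137, -0.009]
contact_force: [0.3, 0.2, 0.1]
grip_width: 0.0854
t: 3.48
position: [0.5063, -0.314, 0.2087]
eef_rot: [-0.002, 3.139, -0.001]
contact_force: [0.2, 1.4, 5.1]
grip_width: 0.0307
pos [ 0.5063 -0.314   0.2087] yaw -179.93 tilt [ 2.3e-03 -9.0e-04 -1.0e+00] shift [ 0.8 -1.   1.7] turn 0.0011520653808815226
[0.20819793 1.40446861 5.10473359] 0.030739964758781792
```

View pics/w4.png

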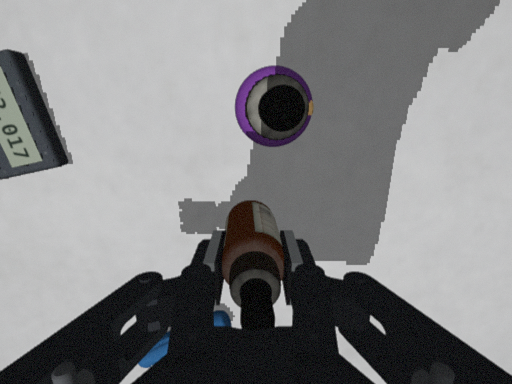

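```bash
python3 -m jog '[[20,0,0,0,0],[20,0,0,0,0],[20,0,0,0,0]]';python3 - <<'E'
from h import *
tgt(.5055,-.315,.207,180)
d=get_image("wrist");crop(d["img"],170,170,170,170,4,"pics/w5.png")
E
```

```text
t: 3.78
position: [0.5063, -0.314, 0.2087]
eef_rot: [-0.002, 3.139, -0.001]
contact_force: [-0.3, 1.1, 6.5]
grip_width: 0.0301
pos [ 0.5063 -0.314   0.2087] yaw -179.94 tilt [ 2.3e-03 -6.0e-04 -1.0e+00] shift [ 0.8 -1.   1.7] turn 0.0009730773809319313
```

View pics/w5.png

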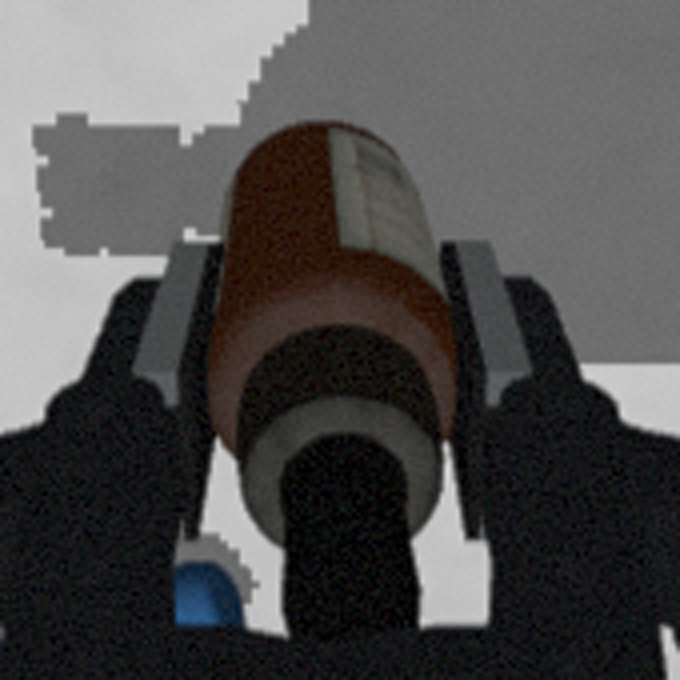

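```bash
python3 -m jog '[[20,0,0,-20,0],[20,0,0,-60,0],[20,0,0,-100,0],[20,0,0,-140,0],[20,0,0,-147,0]]'; python3 -m jog '[[20,-43,396,0,0],[20,-43,396,0,0],[20,-43,396,0,0],[20,-43,396,0,0],[20,-43,396,0,0]]';python3 -c "
from h import *
tgt(.549,.0815,.352,180)"
```

```text
t: 4.25
position: [0.5076, -0.3145, 0.3612]
eef_rot: [-0.001, 3.131, -0.007]
contact_force: [1.1, 0.6, -0.4]
grip_width: 0.0305
t: 4.67
position: [0.5276, -0.1052, 0.3543]
eef_rot: [-0.001, 3.142, 0.0]
contact_force: [-0.1, 0.1, 0.2]
grip_width: 0.0305
pos [ 0.5276 -0.1052  0.3543] yaw -179.98 tilt [ 1.e-04  1.e-04 -1.e+00] shift [-21.5 186.7   2.3] turn 0.0003744891471626514
```

```bash
python3 -m jog '[[20,-21,187,0,0],[20,-21,187,0,0],[20,-21,187,0,0],[20,-21,187,0,0],[20,-21,187,0,0]]'; python3 -m jog '[[20,0,0,0,0],[20,0,0,0,0]]'; python3 - <<'E'
from h import *
tgt(.549,.0815,.219,180)
s=robot.state();d=get_image("wrist");cv2.imwrite("pics/w6.png",d["img"])
d=get_image("scene");crop(d["img"],200,110,110,110,6,"pics/s6.png")
d=get_image("top");crop(d["img"],190,165,110,75,7,"pics/t6.png")
E
```

```text
t: 5.08
position: [0.5485, 0.0866, 0.3547]
eef_rot: [-0.012, 3.14, 0.008]
contact_force: [0.9, -0.1, -0.3]
grip_width: 0.0304
t: 5.25
position: [0.5485, 0.0819, 0.3542]
eef_rot: [0.007, -3.141, -0.001]
contact_force: [-1.0, -1.8, -0.5]
grip_width: 0.0303
pos [0.5485 0.0819 0.3542] yaw -179.73 tilt [-1.e-04  5.e-04 -1.e+00] shift [ -0.5  -0.5 135.2] turn 0.0047617659905953595
```

View pics/w6.png

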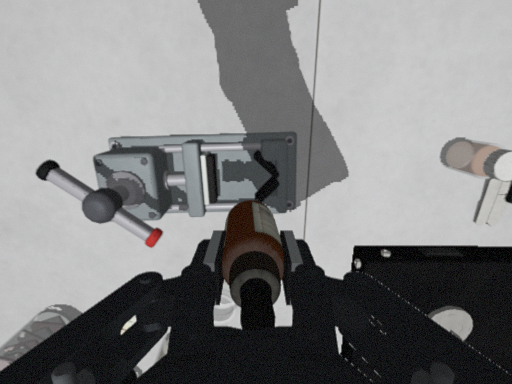

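View pics/s6.png

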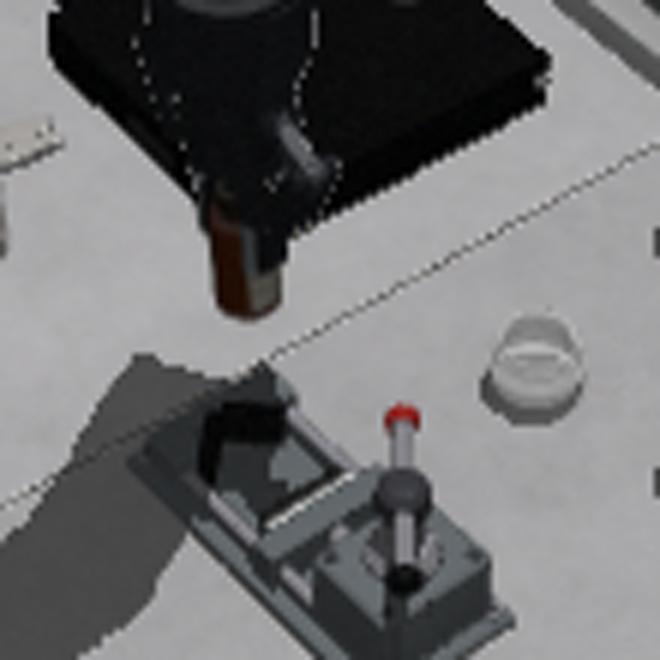

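```bash
python3 -m jog '[[20,0,0,40,0],[20,0,0,80,0],[20,0,0,95,0],[20,0,0,100,0],[20,0,0,100,0]]'; python3 - <<'E'
from h import *
tgt(.549,.0815,.219,180)
s=robot.state();d=get_image("wrist");crop(d["img"],100,100,250,180,3,"pics/w7.png")
d=get_image("scene");crop(d["img"],200,110,110,110,6,"pics/s7.png")
E
```

```text
t: 5.82
position: [0.5485, 0.0787, 0.2532]
eef_rot: [-0.001, -3.139, 0.002]
contact_force: [-0.3, -0.6, -1.3]
grip_width: 0.0304
pos [0.5485 0.0787 0.2532] yaw 179.95 tilt [-0.0025 -0.0012 -1.    ] shift [-0.6  2.8 34.2] turn -0.0008576973869486051
```

View pics/w7.png

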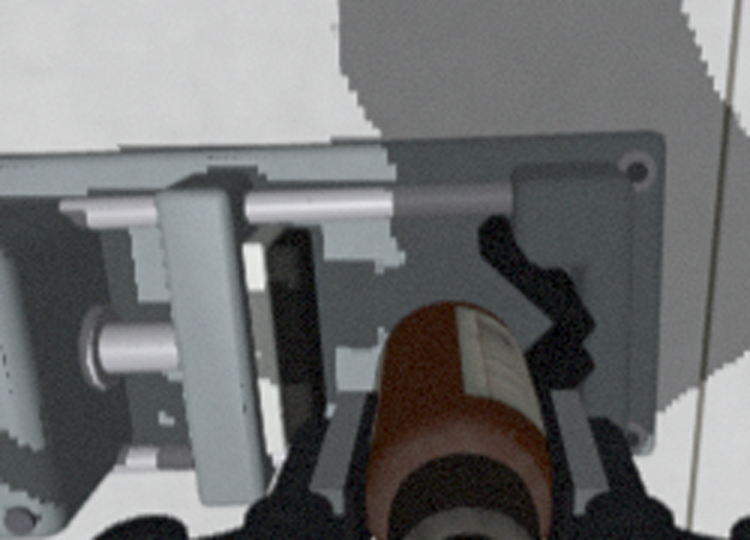

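View pics/s7.png

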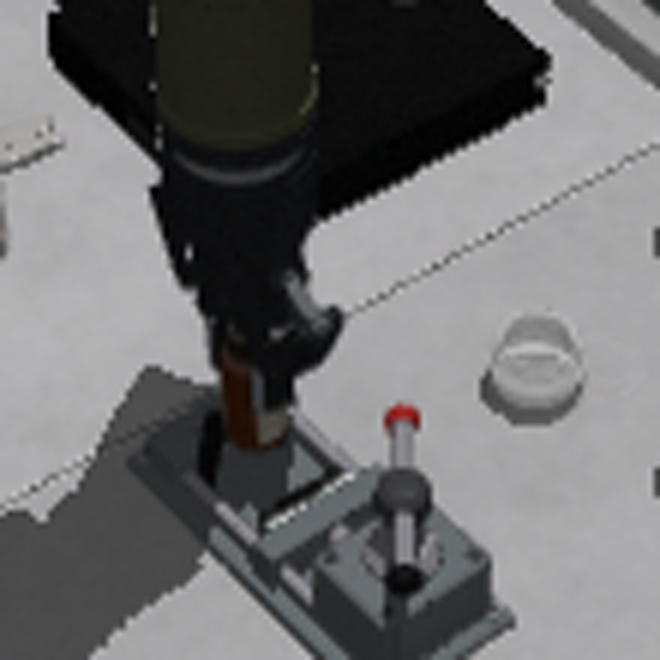

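```bash
python3 -m jog '[[20,0,1,15,0],[20,0,1,26,0],[20,0,1,31,0],[20,0,1,34,0],[20,0,1,35,0]]'; python3 -m jog '[[20,0,0,0,0]]'; python3 - <<'E'
from h import *
tgt(.549,.0815,.219,180)
d=get_image("wrist");crop(d["img"],100,100,250,180,3,"pics/w8.png")
d=get_image("scene");crop(d["img"],200,110,110,110,6,"pics/s8.png")
E
```

```text
t: 6.33
position: [0.5489, 0.0811, 0.2193]
eef_rot: [-0.002, 3.142, -0.0]
contact_force: [0.2, -0.3, -0.3]
grip_width: 0.0306
t: 6.42
position: [0.5489, 0.0812, 0.2195]
eef_rot: [-0.002, 3.141, 0.0]
contact_force: [-0.1, -0.0, -0.5]
grip_width: 0.0306
pos [0.5489 0.0812 0.2195] yaw -179.94 tilt [ 3.e-04  1.e-04 -1.e+00] shift [-0.1  0.3  0.5] turn 0.0011251404494452921
```

View pics/w8.png

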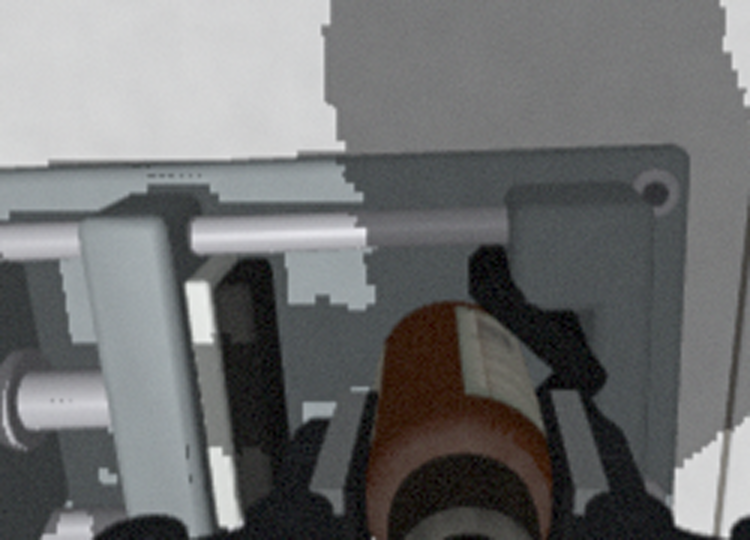

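View pics/s8.png

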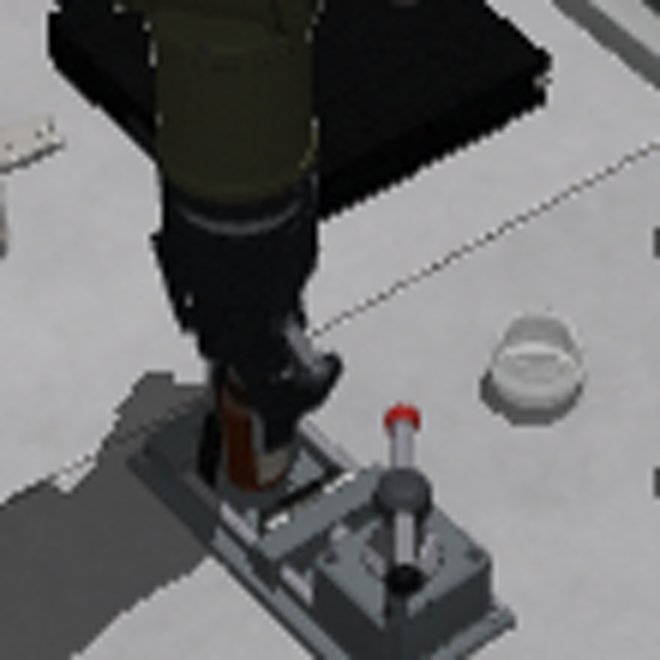

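```bash
python3 -m jog '[[20,0,0,0.7,0],[20,0,0,0.7,0],[20,0,0,1.4,0],[20,0,0,1.4,0]]'; python3 -m jog '[[20,0,0,0.7,0],[20,0,0,0.7,0]]'
```

```text
t: 6.85
position: [0.549, 0.0812, 0.2187]
eef_rot: [-0.002, 3.14, 0.0]
contact_force: [-0.5, 0.6, 6.3]
grip_width: 0.0307
t: 7.02
position: [0.5491, 0.0812, 0.2186]
eef_rot: [-0.002, 3.14, -0.0]
contact_force: [-1.5, -0.7, 10.8]
grip_width: 0.0304
```

```bash
python3 -m jog '[[40,0,0,-1,0],[50,0,0,-1,0],[65,0,0,-1,0],[65,0,0,-1,0]]'; python3 -m jog '[[65,0,0,-20,0],[65,0,0,-55,0],[65,0,0,-95,0],[65,0,0,-130,0],[65,0,0,-130,0]]'; python3 - <<'E'
from h import *
tgt(.549,.0815,.219,180)
s=robot.state();d=get_image("wrist");cv2.imwrite("pics/w9.png",d["img"])
np.savez("w9.npz",K=d["mtx"],T=cam(d,s),img=d["img"])
d=get_image("scene");crop(d["img"],200,110,110,110,6,"pics/s9.png")
E
```

```text
t: 7.35
position: [0.5488, 0.0812, 0.2181]
eef_rot: [0.002, -3.141, -0.0]
contact_force: [-0.1, 0.8, -0.4]
grip_width: 0.0555
t: 7.77
position: [0.5508, 0.0821, 0.3544]
eef_rot: [-0.001, 3.13, 0.005]
contact_force: [0.3, 0.5, -0.2]
grip_width: 0.0553
pos [0.5508 0.0821 0.3544] yaw -179.95 tilt [ 0.0113  0.0033 -0.9999] shift [  3.3  -1.  135.3] turn 0.000844484843608022
```

View pics/w9.png

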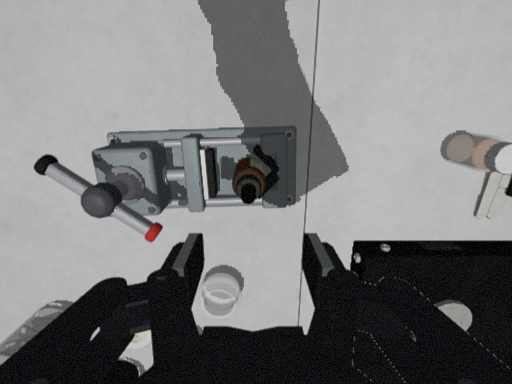

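View pics/s9.png

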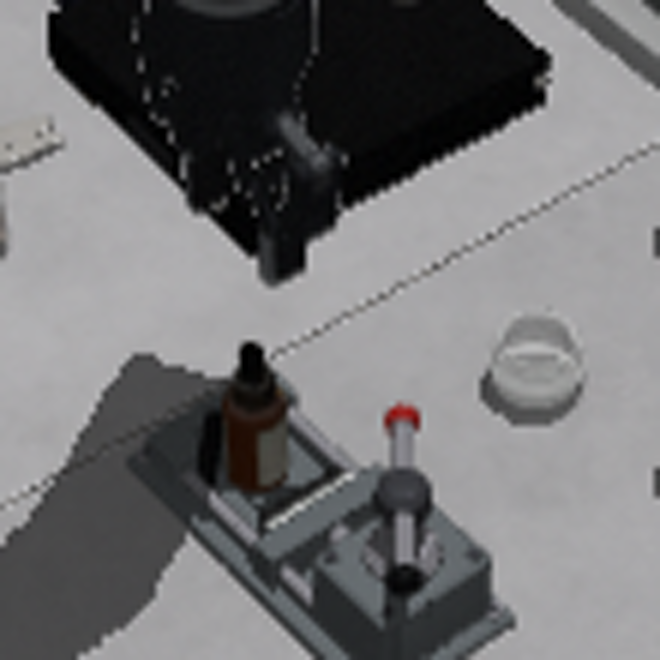

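```bash
python3 - <<'E'
from h import *
print(robot.state()["joint_pos"].round(3))
f=np.load("w9.npz");crop(f["img"],30,140,150,110,5,"pics/w9c.png")
crop(f["img"],180,110,125,110,6,"pics/w9d.png")
E
```

```text
[-0.002  0.69  -0.381  1.831  0.381  0.69   0.971]
```

View pics/w9d.png

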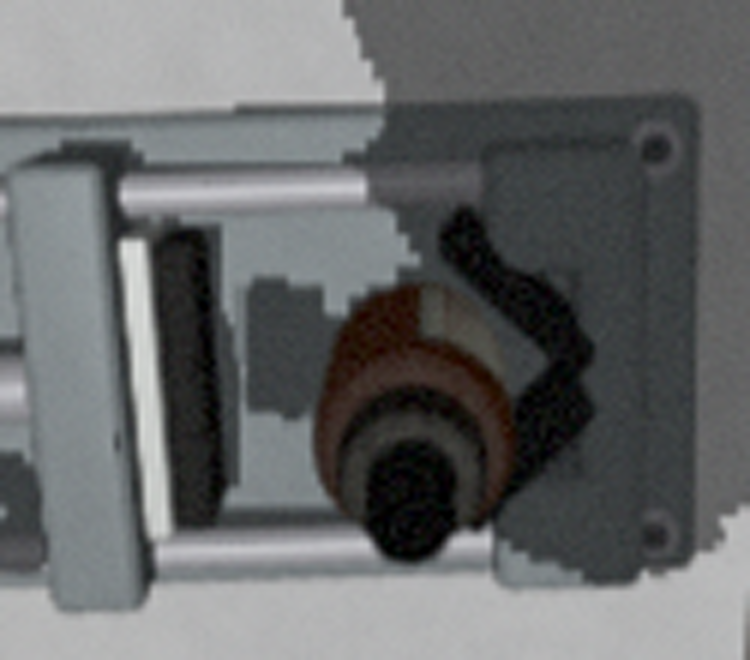

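```bash
python3 -m jog '[[35,-24,-97,15,-0.925],[35,-24,-97,15,-0.925],[35,-24,-97,15,-0.925],[35,-24,-97,15,-0.925],[35,-24,-97,15,-0.925]]'; python3 -m jog '[[35,0,0,0,-0.30],[35,0,0,0,-0.30],[35,0,0,0,-0.30],[35,0,0,0,-0.30]]'; python3 - <<'E'
from h import *
s=robot.state();tgt(.5735,-.0153,.26,233,s);print(s["joint_pos"].round(3))
d=get_image("wrist");cv2.imwrite("pics/w10.png",d["img"]);np.savez("w10.npz",K=d["mtx"],T=cam(d,s),img=d["img"])
E
```

```text
t: 8.28
position: [0.5724, -0.0183, 0.3307]
eef_rot: [0.97, -2.983, -0.0]
contact_force: [-0.5, 1.1, 1.0]
grip_width: 0.0296
t: 8.62
position: [0.5723, -0.0162, 0.3312]
eef_rot: [1.404, -2.807, -0.003]
contact_force: [0.5, -0.1, -0.3]
grip_width: 0.0299
pos [ 0.5723 -0.0162  0.3312] yaw -126.86 tilt [-3.8e-03  5.0e-04 -1.0e+00] shift [-1.6 -0.7 71.2] turn 0.0023680433951394947
[ 0.316  0.788 -0.647  1.782  0.638  0.797  1.845]
```

View pics/w10.png

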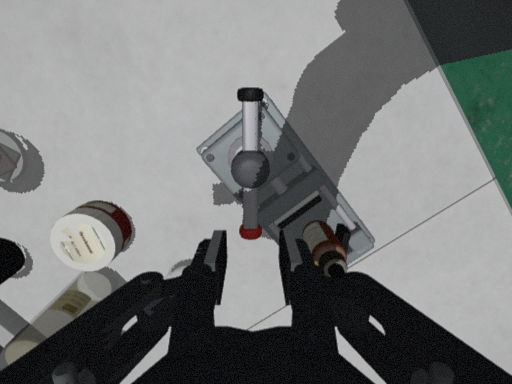

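```bash
python3 - <<'E'
from h import *
np.set_printoptions(precision=4,suppress=True)
f=np.load("w10.npz");K,T=f["K"],f["T"]
crop(f["img"],215,75,80,175,4,"pics/w10c.png")
E
```

```text
(no output)
```

View pics/w10c.png

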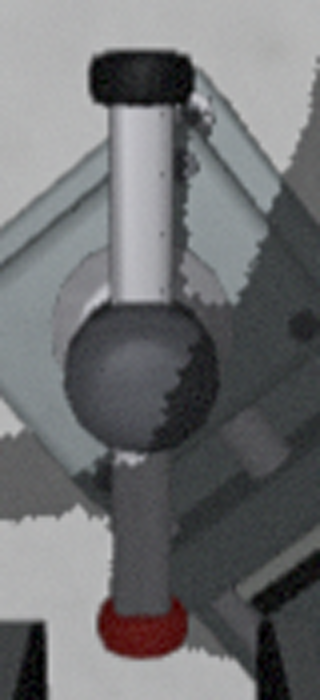

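```bash
python3 - <<'E'
from h import *
np.set_printoptions(precision=4,suppress=True)
f=np.load("w10.npz");K,T=f["K"],f["T"]
c=lambda x,y:(215+x/4-.4,75+y/4-.4)
r=ray(K,T,*c(142,625),.105);k=ray(K,T,*c(142,80),.105);m=(r+k)/2
print(r,k,m,np.linalg.norm(r-k),np.degrees(np.arctan2(*(r-k)[[1,0]])))
print(ray(K,T,*c(142,378),.119))
a=np.array([.553,-.0425])
s=robot.state();tgt(.5735,-.0153,.26,233,s)
E
```

```text
[ 0.5832 -0.0028  0.105 ] [ 0.5228 -0.0829  0.105 ] [ 0.553  -0.0428  0.105 ] 0.10033067841938399 52.97295318162678
[ 0.5517 -0.0445  0.119 ]
pos [ 0.5724 -0.016   0.3315] yaw -127.0 tilt [-0.0033  0.0004 -1.    ] shift [-1.4 -0.7 71.5] turn -1.994564699086029e-05
```

```bash
python3 -m jog '[[35,-1,-0.5,30,0],[35,-1,-0.5,55,0],[35,-1,-0.5,68,0],[35,-1,-0.5,71,0],[35,-1,-0.5,71,0]]'; python3 -m jog '[[15,0,0,0,0],[15,0,0,0,0],[15,0,0,0,0]]'; python3 - <<'E'
from h import *
s=robot.state();tgt(.5735,-.0156,.26,233,s);print(s["torque"].round(3))
d=get_image("wrist");crop(d["img"],150,120,200,160,4,"pics/w11.png")
E
```

```text
t: 9.08
position: [0.5736, -0.0151, 0.2612]
eef_rot: [1.402, -2.809, -0.001]
contact_force: [0.1, 0.1, 0.5]
grip_width: 0.0299
t: 9.33
position: [0.5737, -0.016, 0.263]
eef_rot: [1.402, -2.811, 0.002]
contact_force: [-1.5, -1.7, 0.7]
grip_width: 0.0128
pos [ 0.5737 -0.016   0.263 ] yaw -126.99 tilt [-2.0e-04 -1.7e-03 -1.0e+00] shift [-0.3  0.4  3. ] turn 0.00021397978048976794
[-0.404  0.414  0.012]
```

View pics/w11.png

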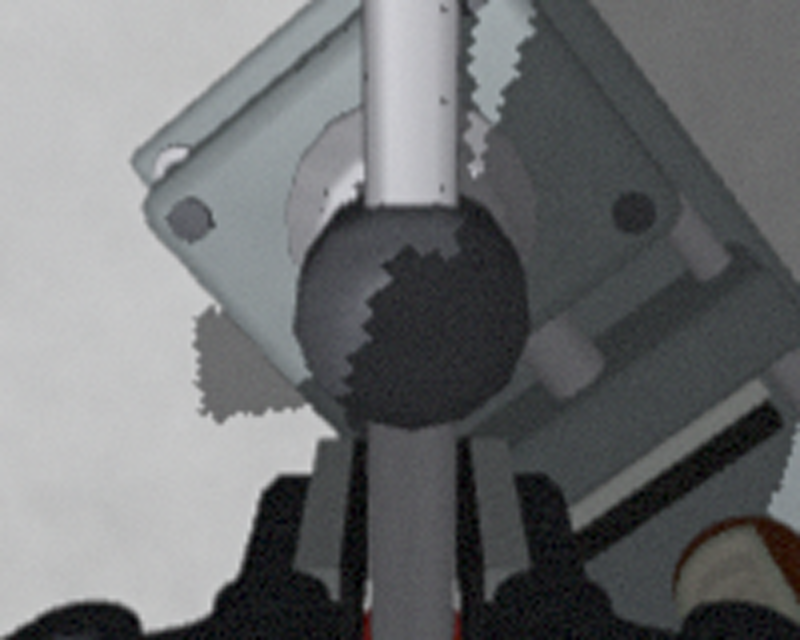

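```bash
cat >> h.py <<'E'
AX=np.array([.553,-.0428])
def hs():
    s=robot.state();M=R.from_rotvec(s["eef_rot"]).as_matrix()
    yaw=np.degrees(np.arctan2(M[1,0],M[0,0]));r=s["position"][:2]-AX
    F=s["contact_force"];m=s["torque"]
    tau=r[0]*F[1]-r[1]*F[0]+m[2]
    pa=np.degrees(np.arctan2(r[1],r[0]))
    print(f"t{s['t']:.2f} yaw {yaw:.1f} posang {pa:.1f} rad {np.hypot(*r)*1000:.1f} z {s['position'][2]:.4f} F {F.round(1)} m {m.round(2)} tau_ax {tau:.3f} w {s['grip_width']:.4f} j7 {s['joint_pos'][6]:.2f} j {s['joint_pos'].round(2)}")
E
python3 -m jog '[[15,0.2,-4.1,0,0.12],[15,1,-8.1,0,0.24],[15,2.2,-12,0,0.36],[15,3.8,-15.7,0,0.48],[15,5.9,-19.2,0,0.6]]'; python3 -c "
from h import *
hs()"
```

```text
t: 9.8
position: [0.5844, -0.0303, 0.2627]
eef_rot: [0.504, -3.098, -0.003]
contact_force: [-6.2, 2.3, 2.8]
grip_width: 0.0126
t9.80 yaw -161.5 posang 21.8 rad 33.8 z 0.2627 F [-6.2  2.3  2.8] m [0.43 1.16 0.09] tau_ax 0.241 w 0.0126 j7 1.34 j [ 0.21  0.86 -0.42  1.79  0.57  0.61  1.34]
```

```bash
python3 -m jog '[[15,0.2,-4.1,0,0.12],[15,1,-8.1,0,0.24],[15,2.2,-12,0,0.36],[15,3.8,-15.7,0,0.48],[15,5.9,-19.2,0,0.6]]' >/dev/null; python3 -c "
from h import *
hs()"; python3 -m jog '[[15,0.2,-4.1,0,0.12],[15,1,-8.1,0,0.24],[15,2.2,-12,0,0.36],[15,3.8,-15.7,0,0.48],[15,5.9,-19.2,0,0.6]]' >/dev/null; python3 -c "
from h import *
hs()
d=get_image('wrist');crop(d['img'],90,60,320,220,2.5,'pics/w12.png')"
```

```text
t10.22 yaw 164.1 posang -12.3 rad 34.0 z 0.2627 F [-1.3  2.5 -1.7] m [0.44 0.33 0.3 ] tau_ax 0.372 w 0.0129 j7 0.95 j [ 0.16  0.85 -0.27  1.79  0.38  0.56  0.95]
t10.63 yaw 129.7 posang -46.5 rad 34.2 z 0.2628 F [ 2.3  1.  -4.3] m [ 0.11 -0.4   0.26] tau_ax 0.341 w 0.0131 j7 0.57 j [ 0.1   0.83 -0.12  1.82  0.18  0.5   0.57]
```

View pics/w12.png

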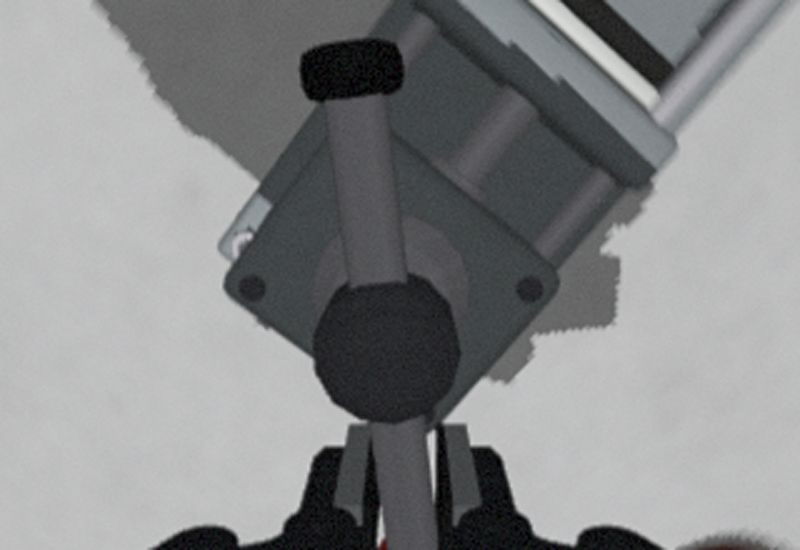

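```bash
for i in 1; do python3 -m jog '[[15,0.2,-4.1,0,0.12],[15,1,-8.1,0,0.24],[15,2.2,-12,0,0.36],[15,3.8,-15.7,0,0.48],[15,5.9,-19.2,0,0.6]]' >/dev/null; python3 -c "
from h import *
hs()"; python3 -m jog '[[15,0.2,-4.1,0,0.12],[15,1,-8.1,0,0.24],[15,2.2,-12,0,0.36],[15,3.8,-15.7,0,0.48],[15,5.9,-19.2,0,0.6]]' >/dev/null; python3 -c "
from h import *
hs()
d=get_image('wrist');crop(d['img'],90,60,320,220,2.5,'pics/w13.png')"; done
```

```text
t11.10 yaw 95.4 posang -80.3 rad 34.5 z 0.2628 F [ 4.2 -2.4 -5. ] m [-0.53 -0.8   0.19] tau_ax 0.316 w 0.0128 j7 0.20 j [ 0.04  0.82  0.03  1.87 -0.05  0.44  0.2 ]
t11.52 yaw 60.9 posang -114.2 rad 34.6 z 0.2629 F [ 3.1 -6.7 -4.3] m [-1.3  -0.59  0.15] tau_ax 0.343 w 0.0127 j7 -0.17 j [-0.05  0.81  0.17  1.94 -0.3   0.41 -0.17]
```

View pics/w13.png

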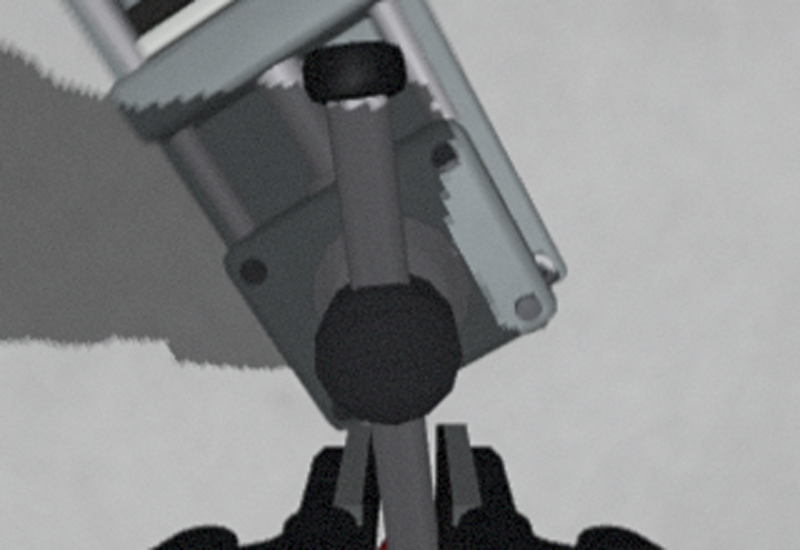

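```bash
for i in 1; do python3 -m jog '[[15,0.2,-4.1,0,0.12],[15,1,-8.1,0,0.24],[15,2.2,-12,0,0.36],[15,3.8,-15.7,0,0.48],[15,5.9,-19.2,0,0.6]]' >/dev/null; python3 -c "
from h import *
hs()"; python3 -m jog '[[15,0.2,-4.1,0,0.12],[15,1,-8.1,0,0.24],[15,2.2,-12,0,0.36],[15,3.8,-15.7,0,0.48],[15,5.9,-19.2,0,0.6]]' >/dev/null; python3 -c "
from h import *
hs()
"; done
```

```text
t11.98 yaw 26.5 posang -148.3 rad 33.9 z 0.2629 F [ 0.6 -8.4 -2.6] m [-1.7  -0.16  0.05] tau_ax 0.304 w 0.0130 j7 -0.54 j [-0.15  0.82  0.3   1.99 -0.55  0.41 -0.54]
t12.40 yaw -7.9 posang 176.1 rad 33.5 z 0.2628 F [-2.5 -6.9  0.5] m [-1.5   0.59  0.07] tau_ax 0.307 w 0.0130 j7 -0.94 j [-0.27  0.84  0.44  2.01 -0.79  0.46 -0.94]
```

```bash
python3 -m jog '[[35,0,0,0,0],[35,0,0,0,0],[35,0,0,-30,0],[35,0,0,-60,0],[35,34,0,-65,0]]'; python3 - <<'E'
from h import *
hs()
d=get_image("scene");crop(d["img"],200,110,110,110,6,"pics/s14.png")
E
python3 -m jog '[[35,0,0,0,-0.12],[35,0,0,0,-0.24],[35,0,0,0,-0.36],[35,0,0,0,-0.48],[35,0,0,0,-0.6]]'
python3 -c "
from h import *
d=get_image('top');crop(d['img'],190,165,110,75,7,'pics/t14.png')"
```

```text
t: 12.82
position: [0.5497, -0.0425, 0.3305]
eef_rot: [-3.132, 0.205, 0.007]
contact_force: [0.6, -0.0, -0.5]
grip_width: 0.0298
t12.82 yaw -7.5 posang 174.5 rad 3.3 z 0.3305 F [ 0.6 -0.  -0.5] m [ 0.01  0.   -0.  ] tau_ax -0.001 w 0.0298 j7 -1.05 j [-0.34  0.78  0.59  1.88 -0.67  0.69 -1.05]
t: 13.28
position: [0.554, -0.0419, 0.3272]
eef_rot: [-3.051, -0.745, -0.002]
contact_force: [-0.8, -0.2, -0.2]
grip_width: 0.0302
```

View pics/s14.png

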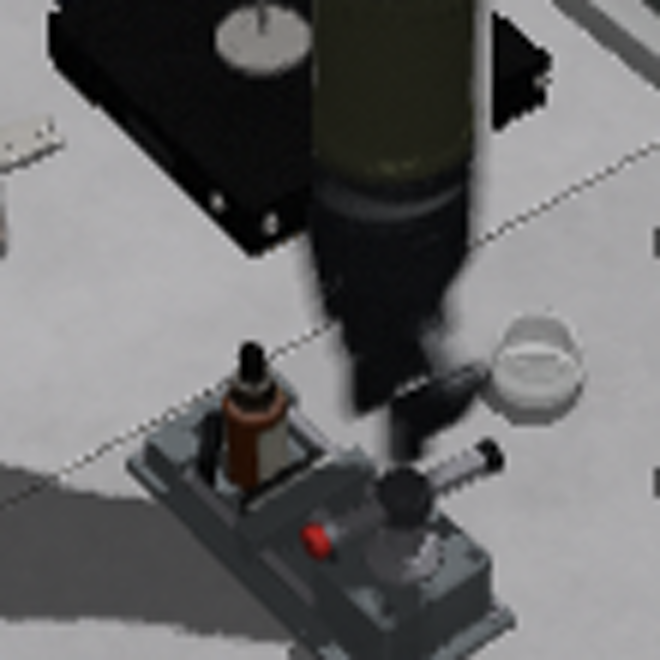

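Jaw has advanced; the bottle stands. Turning the tool on back by a half turn in all.

```bash
python3 -m jog '[[35,0,0,0,-0.12],[35,0,0,0,-0.24],[35,0,0,0,-0.36],[35,0,0,0,-0.48],[35,0,0,0,-0.6]]'
python3 -m jog '[[35,0,0,0,-0.12],[35,0,0,0,-0.24],[35,0,0,0,-0.36],[35,0,0,0,-0.48],[35,0,0,0,-0.6]]'
python3 -m jog '[[35,0,0,0,-0.12],[35,0,0,0,-0.24],[35,0,0,0,-0.36],[35,0,0,0,-0.48],[35,0,0,0,-0.6]]'
python3 -m jog '[[35,0,0,0,-0.12],[35,0,0,0,-0.24],[35,0,0,0,-0.36],[35,0,0,0,-0.48],[35,0,0,0,-0.6]]'
python3 -m jog '[[35,-34,0,0,-0.12],[35,-34,0,0,-0.2],[35,-34,0,0,-0.2],[35,-34,0,0,-0.2]]'
python3 - <<'E'
from h import *
hs()
s=robot.state();d=get_image("wrist");cv2.imwrite("pics/w15.png",cv2.resize(d["img"],(768,576),interpolation=cv2.INTER_CUBIC));np.savez("w15.npz",K=d["mtx"],T=cam(d,s),img=d["img"])
E
```

```text
t: 13.75
position: [0.5539, -0.0421, 0.3273]
eef_rot: [-2.698, -1.608, -0.002]
contact_force: [-0.4, -0.1, 0.3]
grip_width: 0.0297
t: 14.17
position: [0.5539, -0.0422, 0.3273]
eef_rot: [2.103, 2.334, 0.002]
contact_force: [-0.1, -0.3, 0.1]
grip_width: 0.0301
t: 14.58
position: [0.5539, -0.0422, 0.3274]
eef_rot: [1.32, 2.85, 0.002]
contact_force: [-0.0, 0.1, -0.6]
grip_width: 0.03
t: 15.0
position: [0.5539, -0.0423, 0.3274]
eef_rot: [0.419, 3.112, 0.002]
contact_force: [0.0, -0.0, -0.4]
grip_width: 0.0297
t: 15.33
position: [0.5861, -0.0516, 0.327]
eef_rot: [-0.12, -3.139, -0.002]
contact_force: [-0.3, 0.3, -0.6]
grip_width: 0.0296
t15.33 yaw 175.6 posang -14.9 rad 34.2 z 0.3270 F [-0.3  0.3 -0.6] m [-0.02 -0.02  0.02] tau_ax 0.029 w 0.0296 j7 1.18 j [ 0.2   0.75 -0.33  1.75  0.35  0.7   1.18]
```

View pics/w15.png

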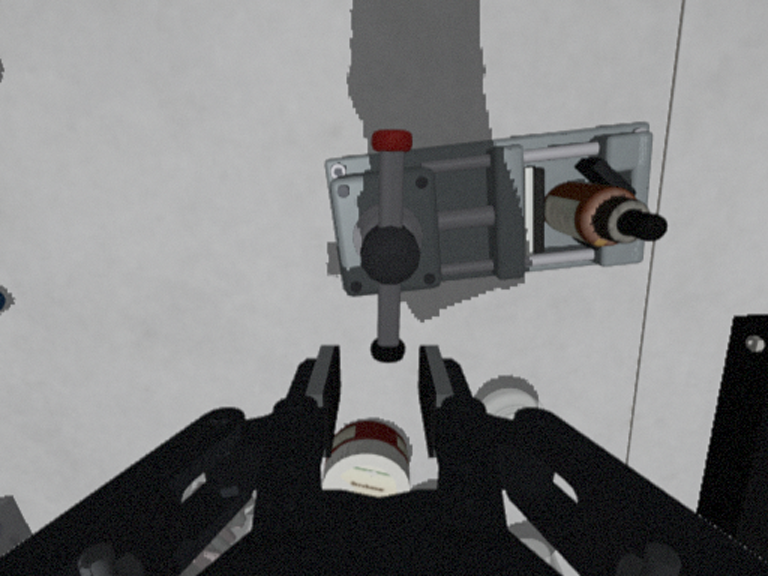

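```bash
python3 - <<'E'
from h import *
np.set_printoptions(precision=4,suppress=True)
f=np.load("w15.npz");K,T=f["K"],f["T"]
crop(f["img"],225,75,60,170,4,"pics/w15c.png")
crop(f["img"],320,75,130,110,6,"pics/w15d.png")
hs()
E
```

```text
t15.38 yaw 175.7 posang -14.7 rad 33.9 z 0.3270 F [ 0.6 -0.3 -0.3] m [-0.   -0.05  0.02] tau_ax 0.020 w 0.0297 j7 1.18 j [ 0.2   0.75 -0.33  1.75  0.35  0.7   1.18]
```

View pics/w15c.png

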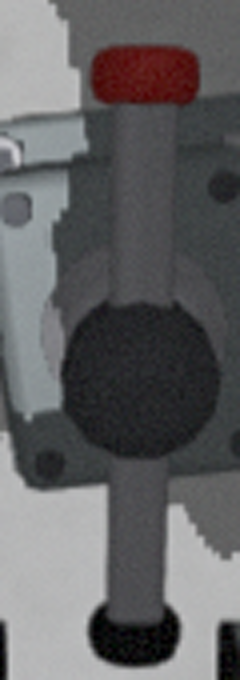

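View pics/w15d.png

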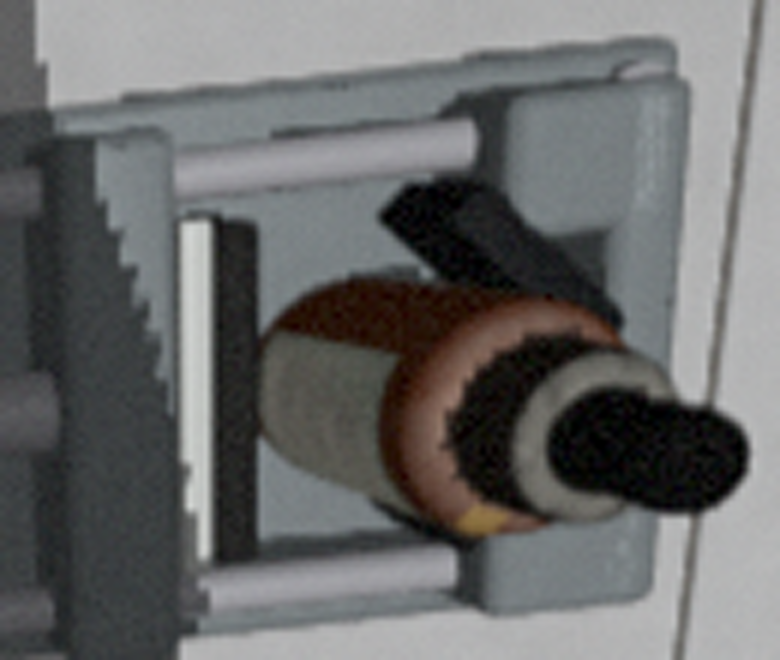

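```bash
python3 - <<'E'
from h import *
np.set_printoptions(precision=4,suppress=True)
f=np.load("w15.npz");K,T=f["K"],f["T"]
c=lambda x,y:(225+x/4-.4,75+y/4-.4)
r=ray(K,T,*c(146,76),.105);k=ray(K,T,*c(134,632),.105)
an=np.degrees(np.arctan2(*(k-r)[[1,0]]));u=(k-r)/np.linalg.norm(k-r)
print(r,k,(r+k)/2,"blk ang",an)
b=lambda x,y:(320+x/6-.4,75+y/6-.4)
for p in [(257,225),(255,550),(178,215),(205,600)]: print(ray(K,T,*b(*p),.036))
g=AX+.034*u[:2];print("grip",g);tgt(g[0],g[1],.262,an+180)
E
```

```text
[ 0.5029 -0.0385  0.105 ] [ 0.6028 -0.0475  0.105 ] [ 0.5529 -0.043   0.105 ] blk ang -5.1555108857391225
[0.523  0.0549 0.036 ]
[0.5736 0.0567 0.036 ]
[0.5207 0.0429 0.036 ]
[0.5813 0.0489 0.036 ]
grip [ 0.5869 -0.0459]
pos [ 0.5858 -0.0514  0.327 ] yaw 175.67 tilt [-0.0009  0.0008 -1.    ] shift [-0.7  5.6 65.1] turn 0.014380231022064687
```

```bash
python3 -m jog '[[35,-0.7,5.6,10,0.014],[35,-0.7,5.6,40,0.014],[35,-0.7,5.6,60,0.014],[35,-0.7,5.6,65,0.014],[35,-0.7,5.6,65,0.014]]'; python3 -m jog '[[15,0,0,0,0],[15,0,0,0,0],[15,0,0,0,0]]'; python3 - <<'E'
from h import *
hs()
d=get_image("wrist");crop(d["img"],150,120,200,160,4,"pics/w16.png")
E
```

```text
t: 15.8
position: [0.5864, -0.0454, 0.2604]
eef_rot: [-0.137, -3.134, 0.0]
contact_force: [-0.5, -0.5, 0.1]
grip_width: 0.0298
t: 16.05
position: [0.5873, -0.0462, 0.2631]
eef_rot: [0.138, 3.138, -0.0]
contact_force: [-1.6, 0.2, -0.9]
grip_width: 0.0127
t16.05 yaw 174.9 posang -5.6 rad 34.5 z 0.2631 F [-1.6  0.2 -0.9] m [ 0.07  0.29 -0.03] tau_ax -0.029 w 0.0127 j7 1.12 j [ 0.16  0.85 -0.27  1.78  0.39  0.56  1.12]
```

View pics/w16.png

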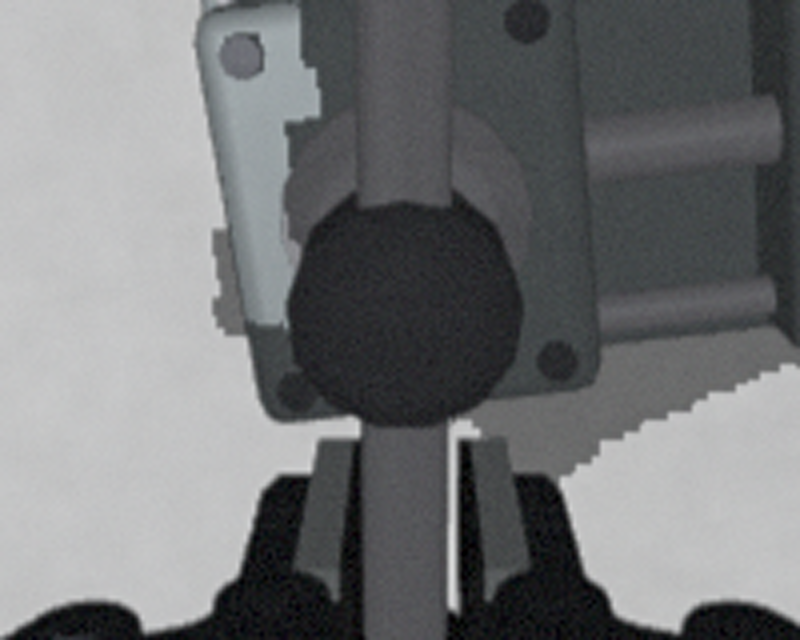

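```bash
python3 -m jog '[[15,0.2,-4.1,0,0.12],[15,1,-8.1,0,0.24],[15,2.2,-12,0,0.36],[15,3.8,-15.7,0,0.48],[15,5.9,-19.2,0,0.6]]' >/dev/null; python3 -c "
from h import *
hs()"; python3 -m jog '[[15,0.2,-4.1,0,0.12],[15,1,-8.1,0,0.24],[15,2.2,-12,0,0.36],[15,3.8,-15.7,0,0.48],[15,5.9,-19.2,0,0.6]]' >/dev/null; python3 -c "
from h import *
hs()"; python3 -m jog '[[15,0.2,-4.1,0,0.12],[15,1,-8.1,0,0.24],[15,2.2,-12,0,0.36],[15,3.8,-15.7,0,0.48],[15,5.9,-19.2,0,0.6]]' >/dev/null; python3 -c "
from h import *
hs()
d=get_image('top');crop(d['img'],190,165,110,75,7,'pics/t17.png')
d=get_image('scene');crop(d['img'],200,110,110,110,6,'pics/s17.png')"
```

```text
t16.52 yaw 140.4 posang -36.4 rad 34.3 z 0.2630 F [ 0.5  4.1 -2.3] m [ 0.75 -0.06  0.2 ] tau_ax 0.322 w 0.0134 j7 0.74 j [ 0.1   0.83 -0.12  1.81  0.18  0.51  0.74]
t16.93 yaw 106.0 posang -70.2 rad 34.7 z 0.2630 F [ 2.9  0.7 -5.5] m [ 0.12 -0.6   0.23] tau_ax 0.335 w 0.0129 j7 0.37 j [ 0.04  0.82  0.02  1.86 -0.04  0.46  0.37]
t17.35 yaw 71.5 posang -103.8 rad 34.9 z 0.2630 F [ 4.3 -2.8 -5. ] m [-0.63 -0.59  0.19] tau_ax 0.360 w 0.0128 j7 0.01 j [-0.04  0.81  0.16  1.92 -0.28  0.42  0.01]
```

View pics/s17.png

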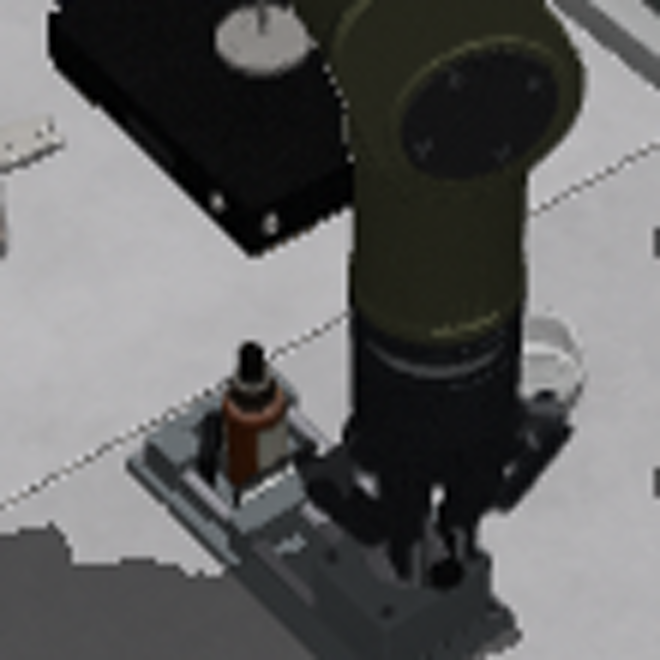

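View pics/t17.png

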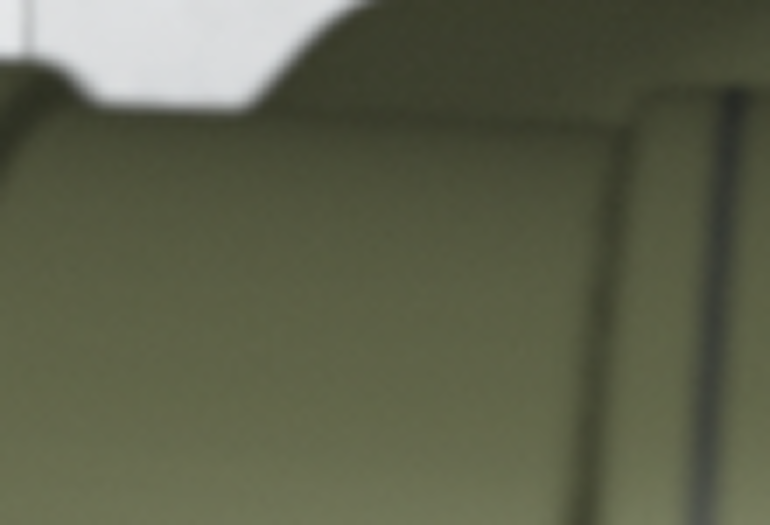

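```bash
python3 -m jog '[[35,0,0,0,0],[35,0,0,0,0],[35,0,0,-30,0],[35,0,0,-60,-0.12],[35,34,0,-65,-0.24]]'>/dev/null
python3 -m jog '[[35,0,0,0,-0.12],[35,0,0,0,-0.24],[35,0,0,0,-0.36],[35,0,0,0,-0.48],[35,0,0,0,-0.6]]'>/dev/null
python3 -m jog '[[35,0,0,0,-0.12],[35,0,0,0,-0.24],[35,0,0,0,-0.36],[35,0,0,0,-0.48],[35,0,0,0,-0.6]]'>/dev/null
python3 -m jog '[[35,0,0,0,-0.12],[35,0,0,0,-0.24],[35,0,0,0,-0.36],[35,0,0,0,-0.48],[35,0,0,0,-0.6]]'>/dev/null
python3 -m jog '[[35,0,0,0,-0.12],[35,0,0,0,-0.24],[35,0,0,0,-0.36],[35,0,0,0,-0.48],[35,0,0,0,-0.6]]'
python3 -m jog '[[35,-34,0,0,-0.12],[35,-34,0,0,-0.24],[35,-34,0,0,-0.42],[35,-34,0,0,-0.42],[35,-34,0,0,-0.42]]'
python3 - <<'E'
from h import *
hs()
s=robot.state();d=get_image("wrist");cv2.imwrite("pics/w18.png",cv2.resize(d["img"],(768,576),interpolation=cv2.INTER_CUBIC));np.savez("w18.npz",K=d["mtx"],T=cam(d,s),img=d["img"])
crop(d["img"],225,75,60,170,4,"pics/w18c.png")
E
```

```text
t: 19.53
position: [0.5535, -0.0433, 0.3275]
eef_rot: [-1.166, 2.917, -0.0]
contact_force: [0.4, -1.2, 0.1]
grip_width: 0.0301
t: 19.95
position: [0.5784, -0.0202, 0.3272]
eef_rot: [-1.741, 2.615, 0.001]
contact_force: [1.3, -0.0, -0.2]
grip_width: 0.0298
t19.95 yaw -112.7 posang 41.7 rad 34.0 z 0.3272 F [ 1.3 -0.  -0.2] m [ 0.03  0.02 -0.01] tau_ax -0.044 w 0.0298 j7 2.10 j [ 0.32  0.8  -0.65  1.77  0.65  0.8   2.1 ]
```

View pics/w18.png

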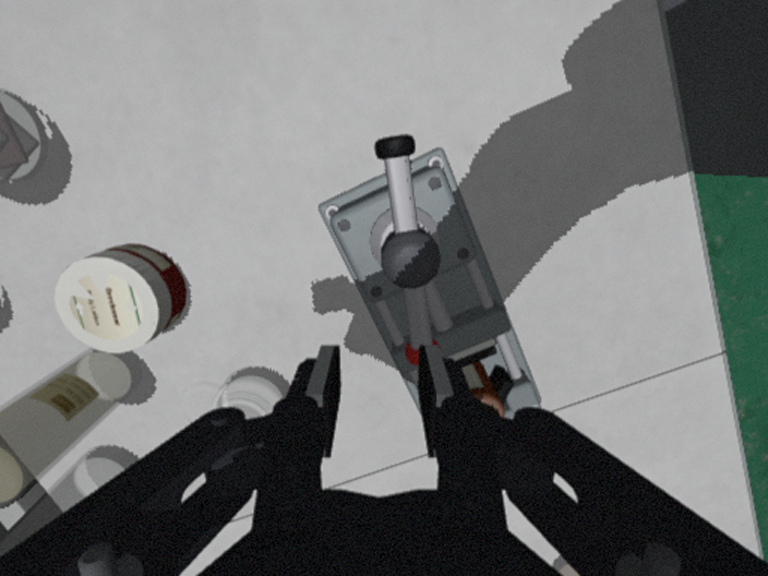

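View pics/w18c.png

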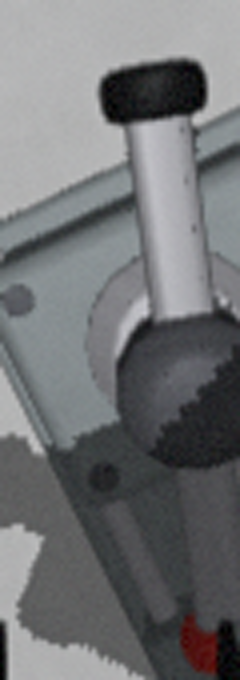

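```bash
python3 - <<'E'
from h import *
f=np.load("w18.npz");K,T=f["K"],f["T"]
c=lambda x,y:(225+x/4-.4,75+y/4-.4)
k=ray(K,T,*c(154,91),.105);v=AX-k[:2];an=np.degrees(np.arctan2(v[1],v[0]))
print(k,np.hypot(*v),"red ang",an, ray(K,T,420/1.5-.2,353/1.5-.2,.105))
u=v/np.hypot(*v);g=AX+.034*u;print(g);tgt(g[0],g[1],.3272,an+180)
E
```

```text
[ 0.54059608 -0.09176438  0.105     ] 0.05051106339066091 red ang 75.78457340161258 [0.56634662 0.00609514 0.105     ]
[ 0.56134933 -0.0098411 ]
pos [ 0.5783 -0.0202  0.3273] yaw -112.85 tilt [-1.e-04  3.e-04 -1.e+00] shift [-3.  19.7  0.1] turn -0.1507057361413289
```

```bash
python3 -m jog '[[35,-3,19.7,0,-0.12],[35,-3,19.7,5,-0.15],[35,-3,19.7,40,-0.15],[35,-3,19.7,60,-0.15],[35,-3,19.7,64,-0.15]]'; python3 -m jog '[[35,0,0,0,0],[15,0,0,0,0],[15,0,0,0,0],[15,0,0,0,0]]'; python3 - <<'E'
from h import *
hs()
d=get_image("wrist");crop(d["img"],150,120,200,160,4,"pics/w19.png")
d=get_image('scene');crop(d['img'],200,110,110,110,6,'pics/s19.png')
E
```

```text
t: 20.42
position: [0.5603, -0.0104, 0.2601]
eef_rot: [1.924, -2.477, -0.003]
contact_force: [0.8, -0.0, -0.6]
grip_width: 0.0302
t: 20.75
position: [0.5615, -0.0103, 0.2641]
eef_rot: [1.928, -2.48, 0.002]
contact_force: [-0.7, -2.7, 0.1]
grip_width: 0.0127
t20.75 yaw -104.3 posang 75.4 rad 33.6 z 0.2641 F [-0.7 -2.7  0.1] m [-0.38  0.29  0.02] tau_ax 0.015 w 0.0127 j7 2.09 j [ 0.28  0.88 -0.6   1.86  0.79  0.66  2.09]
```

View pics/w19.png

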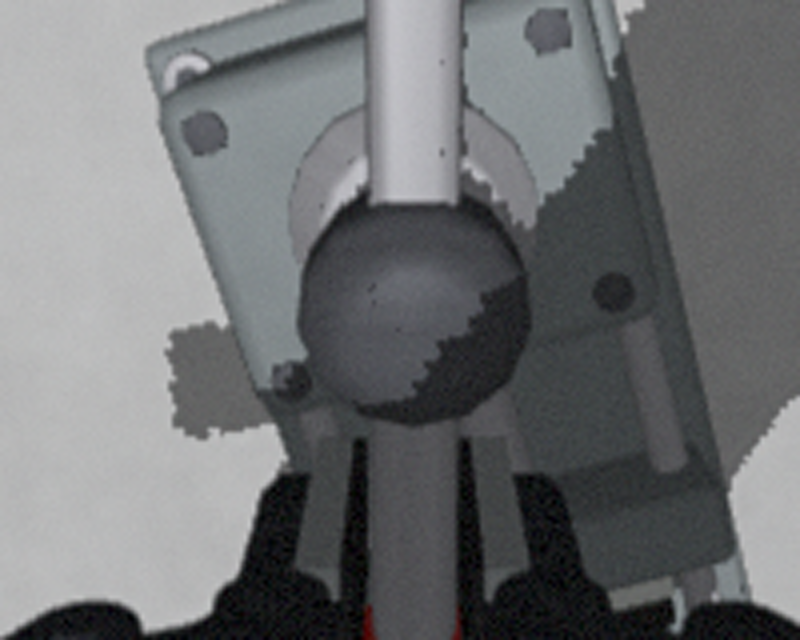

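View pics/s19.png

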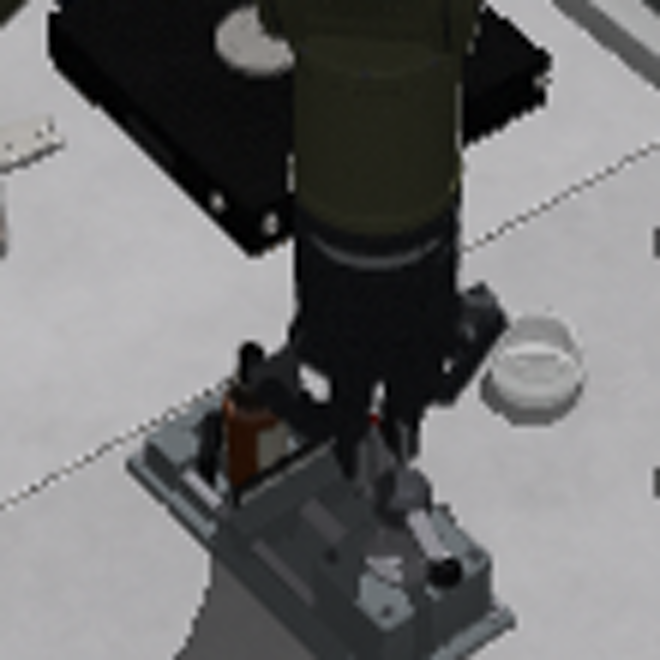

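```bash
python3 -m jog '[[15,0.06,-2,0,0.06],[15,0.24,-4.1,0,0.12],[15,0.55,-6.1,0,0.18]]'>/dev/null; python3 -c "
from h import *
hs()"; python3 -m jog '[[15,0.06,-2,0,0.06],[15,0.24,-4.1,0,0.12],[15,0.55,-6.1,0,0.18]]'>/dev/null; python3 -c "
from h import *
hs()"; python3 -m jog '[[15,0.06,-2,0,0.06],[15,0.24,-4.1,0,0.12],[15,0.55,-6.1,0,0.18]]'>/dev/null; python3 -c "
from h import *
hs()"; python3 -m jog '[[15,0.06,-2,0,0.06],[15,0.24,-4.1,0,0.12],[15,0.55,-6.1,0,0.18]]'>/dev/null; python3 -c "
from h import *
hs()
d=get_image('scene');crop(d['img'],200,110,110,110,6,'pics/s20.png')"
```

```text
t21.10 yaw -114.7 posang 67.8 rad 33.3 z 0.2636 F [-6.6 -1.5  5.1] m [-0.23  1.44  0.14] tau_ax 0.324 w 0.0128 j7 1.96 j [ 0.26  0.87 -0.56  1.85  0.74  0.65  1.96]
t21.35 yaw -125.0 posang 57.8 rad 33.4 z 0.2636 F [-7.7 -0.5  5.4] m [-0.08  1.43  0.08] tau_ax 0.291 w 0.0130 j7 1.83 j [ 0.24  0.87 -0.52  1.83  0.69  0.64  1.83]
t21.60 yaw -135.3 posang 47.8 rad 33.4 z 0.2636 F [-6.6 -0.6  4.5] m [0.09 1.45 0.14] tau_ax 0.294 w 0.0128 j7 1.71 j [ 0.22  0.86 -0.48  1.82  0.64  0.62  1.71]
t21.85 yaw -145.6 posang 37.6 rad 33.5 z 0.2636 F [-6.7  1.1  5.1] m [0.19 1.28 0.13] tau_ax 0.290 w 0.0131 j7 1.59 j [ 0.21  0.86 -0.43  1.81  0.58  0.61  1.59]
```

View pics/s20.png

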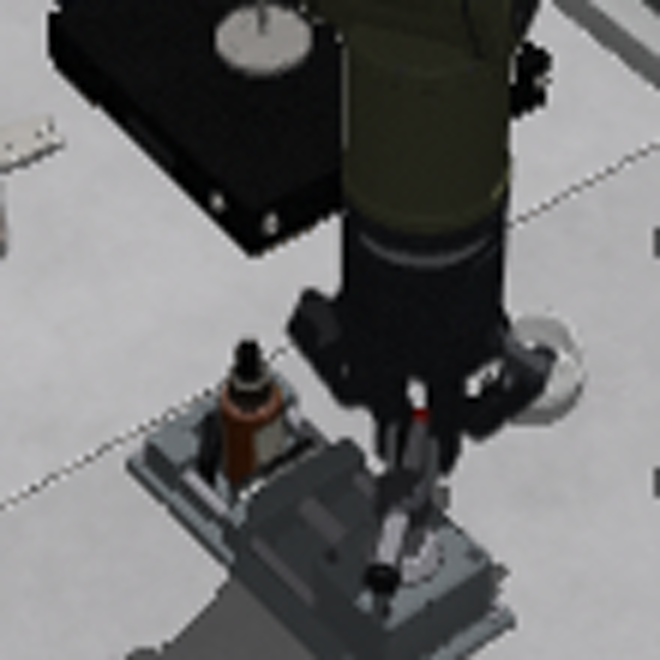

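```bash
python3 -m jog '[[15,0.06,-2,0,0.06],[15,0.24,-4.1,0,0.12],[15,0.55,-6.1,0,0.18]]'>/dev/null; python3 -c "
from h import *
hs()"; python3 -m jog '[[15,0.06,-2,0,0.06],[15,0.24,-4.1,0,0.12]]'>/dev/null; python3 -c "
from h import *
hs()"; python3 -m jog '[[15,0.06,-2,0,0.06],[15,0.24,-4.1,0,0.12]]'>/dev/null; python3 -c "
from h import *
hs()
d=get_image('scene');cv2.imwrite('pics/s21f.png',d['img']);crop(d['img'],200,110,110,110,6,'pics/s21.png')
d=get_image('wrist');crop(d['img'],90,60,320,220,2.5,'pics/w21.png')"
```

```text
t22.15 yaw -155.9 posang 27.4 rad 33.6 z 0.2637 F [-6.5  2.3  3.6] m [0.35 1.16 0.08] tau_ax 0.251 w 0.0127 j7 1.47 j [ 0.19  0.85 -0.39  1.8   0.53  0.6   1.47]
t22.32 yaw -162.7 posang 20.5 rad 33.6 z 0.2637 F [-4.8  2.5  3.5] m [0.42 1.05 0.18] tau_ax 0.317 w 0.0128 j7 1.39 j [ 0.18  0.85 -0.36  1.79  0.49  0.59  1.39]
t22.48 yaw -169.6 posang 13.7 rad 33.7 z 0.2637 F [-4.4  3.   1.8] m [0.49 0.91 0.18] tau_ax 0.307 w 0.0128 j7 1.31 j [ 0.17  0.85 -0.33  1.79  0.45  0.58  1.31]
```

View pics/s21.png

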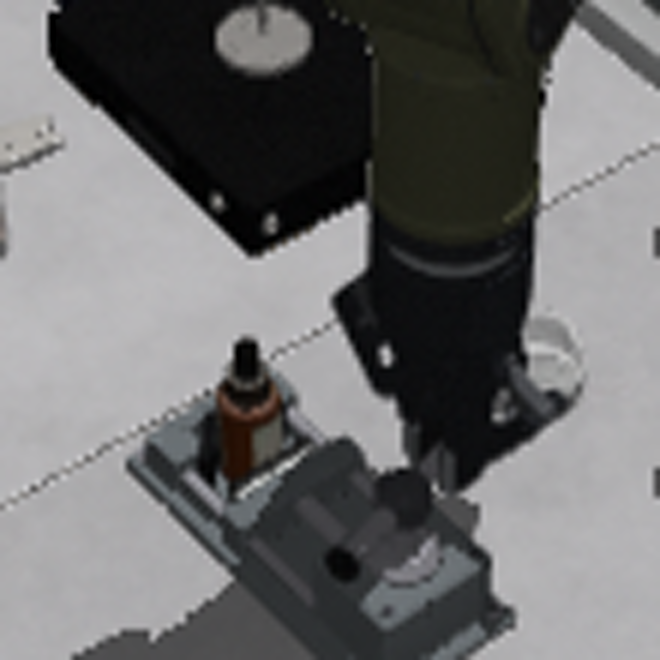

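View pics/w21.png

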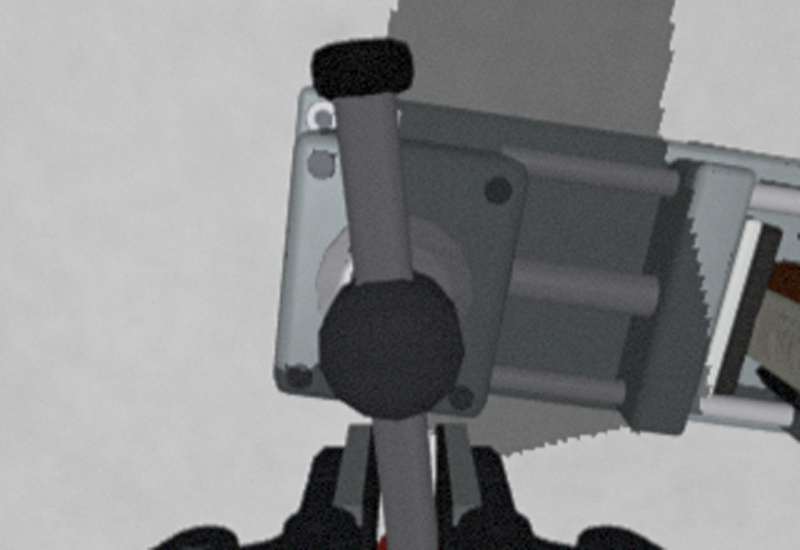

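```bash
cat >> h.py <<'E'
def bulb(n):
    d=get_image("scene");im=d["img"];cv2.imwrite(f"pics/sc_{n}.png",im)
    tp=cv2.imread("pics/s21f.png")[163:192,232:252]
    r=cv2.matchTemplate(im[150:205,215:270],tp,cv2.TM_CCOEFF_NORMED)
    _,v,_,(x,y)=cv2.minMaxLoc(r)
    def sub(a,b,c): return .5*(a-c)/(a-2*b+c)
    print("bottle shift px",round(x+215-232+sub(r[y,x-1],r[y,x],r[y,x+1]),2),round(y+150-163+sub(r[y-1,x],r[y,x],r[y+1,x]),2),round(v,3))
E
python3 -c "
from h import *
bulb('a')"; python3 -m jog '[[15,0.06,-2,0,0.06],[15,0.24,-4.1,0,0.12]]'>/dev/null; python3 -c "
from h import *
hs();bulb('b')"; python3 -m jog '[[15,0.06,-2,0,0.06],[15,0.24,-4.1,0,0.12]]'>/dev/null; python3 -c "
from h import *
hs();bulb('c')"; python3 -m jog '[[15,0.06,-2,0,0.06],[15,0.24,-4.1,0,0.12]]'>/dev/null; python3 -c "
from h import *
hs();bulb('d')"
```

```text
bottle shift px -0.0 -0.03 1.0
t22.80 yaw -176.4 posang 6.7 rad 33.8 z 0.2637 F [-4.4  4.1  2.5] m [0.73 0.96 0.12] tau_ax 0.279 w 0.0126 j7 1.24 j [ 0.16  0.85 -0.3   1.79  0.42  0.57  1.24]
bottle shift px -0.01 -0.03 0.986
t23.02 yaw 176.8 posang -0.0 rad 33.8 z 0.2637 F [-4.1  3.4  3.6] m [0.8  0.82 0.2 ] tau_ax 0.311 w 0.0130 j7 1.16 j [ 0.15  0.84 -0.27  1.79  0.38  0.56  1.16]
bottle shift px -0.05 -0.08 0.98
t23.23 yaw 170.0 posang -6.9 rad 33.8 z 0.2637 F [-2.8  4.3  2.3] m [0.93 0.67 0.18] tau_ax 0.318 w 0.0132 j7 1.08 j [ 0.14  0.84 -0.24  1.79  0.34  0.55  1.08]
bottle shift px -0.08 -0.13 0.971
```

```bash
python3 - <<'E'
from h import *
d=get_image("scene");K,T=d["mtx"],cam(d)
for y in (.0815,.0863): print(proj(K,T,[.5485,y,.105]),proj(K,T,[.548,y,.06]))
s9=cv2.resize(cv2.imread("pics/s9.png"),(110,110),interpolation=cv2.INTER_AREA)
s20=cv2.resize(cv2.imread("pics/s20.png"),(110,110),interpolation=cv2.INTER_AREA)
im=cv2.imread("pics/sc_d.png")
g=lambda a:cv2.cvtColor(a,cv2.COLOR_BGR2GRAY).astype(np.float32)
for n,a in (("s9",s9),("s20",s20),("s21",cv2.imread("pics/s21f.png")[110:220,200:310]),("b",cv2.imread("pics/sc_b.png")[110:220,200:310]),("c",cv2.imread("pics/sc_c.png")[110:220,200:310])):
    # bulb window compare
    w=np.s_[53:75,32:52]
    A=g(a)[w];B=g(im[110:220,200:310])[w]
    h=cv2.createHanningWindow((A.shape[1],A.shape[0]),cv2.CV_32F)
    print(n,cv2.phaseCorrelate(A,B,h))
E
```

```text
[240.8826562  167.63228123] [241.25142007 177.3948992 ]
[239.96965607 166.7111546 ] [240.36001735 176.4792905 ]
s9 ((-0.48806012467705884, -0.1364086241370206), 0.7250828077395757)
s20 ((-0.05658562719484017, -0.281912119837628), 0.8456470221281052)
s21 ((0.05180547325935869, 0.07142906876352129), 0.8734286395212014)
b ((0.08394232725960649, 0.1624811572794158), 0.8750390455126762)
c ((0.05706056029230666, 0.061233999618410806), 0.9579211577773095)
```

```bash
python3 - <<'E'
from h import *
s=robot.state();hs();d=get_image("wrist");crop(d["img"],300,60,200,160,4,"pics/w22.png");cv2.imwrite("pics/w22f.png",d["img"]);np.savez("w22.npz",K=d["mtx"],T=cam(d,s),img=d["img"])
E
```

```text
t23.33 yaw 170.0 posang -7.4 rad 33.9 z 0.2636 F [-3.6  3.4  3. ] m [0.75 0.67 0.05] tau_ax 0.150 w 0.0128 j7 1.09 j [ 0.14  0.84 -0.24  1.79  0.34  0.55  1.09]
```

View pics/w22.png

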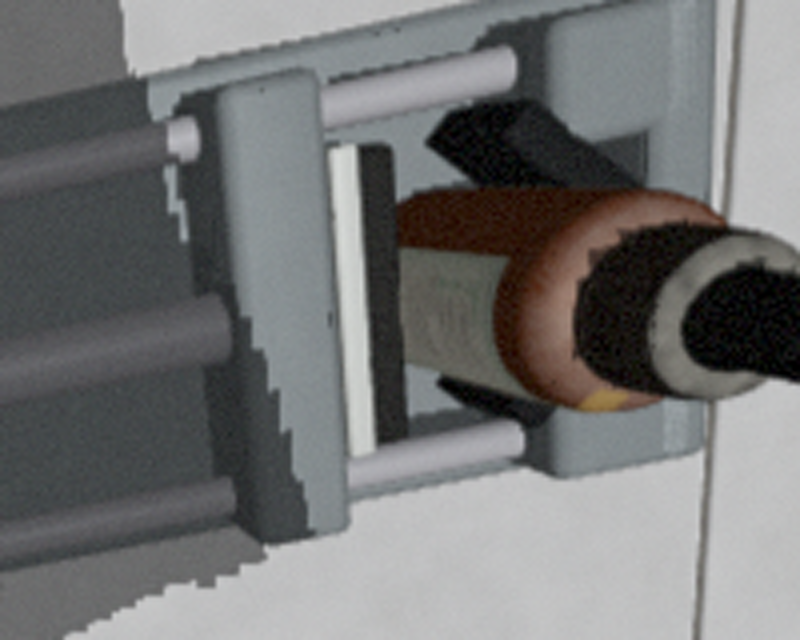

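```bash
python3 - <<'E'
from h import *
f=np.load("w22.npz");K,T=f["K"],f["T"]
b=lambda x,y:(300+x/4-.4,60+y/4-.4)
for z in (.031,.034,.037):
  print(z,[ray(K,T,*b(*p),z).round(4)[:2] for p in ((393,150),(400,290),(407,440),(318,75),(348,535))])
f=np.load("w15.npz");K,T=f["K"],f["T"];b=lambda x,y:(320+x/6-.4,75+y/6-.4)
for z in (.031,.034,.037): print(z,[ray(K,T,*b(*p),z).round(4)[:2] for p in ((257,225),(255,550),(170,130),(190,640))])
E
```

```text
0.031 [array([0.5237, 0.0682]), array([0.5481, 0.069 ]), array([0.5764, 0.0698]), array([0.5092, 0.0558]), array([0.5934, 0.0583])]
0.034 [array([0.5235, 0.0667]), array([0.5476, 0.0675]), array([0.5754, 0.0683]), array([0.5092, 0.0544]), array([0.5922, 0.0569])]
0.037 [array([0.5234, 0.0652]), array([0.5471, 0.0659]), array([0.5745, 0.0667]), array([0.5093, 0.0531]), array([0.591 , 0.0556])]
0.031 [array([0.5233, 0.0568]), array([0.5748, 0.0586]), array([0.5083, 0.043 ]), array([0.5893, 0.0485])]
0.034 [array([0.5231, 0.0557]), array([0.5741, 0.0575]), array([0.5083, 0.042 ]), array([0.5884, 0.0474])]
0.037 [array([0.523 , 0.0545]), array([0.5733, 0.0563]), array([0.5083, 0.041 ]), array([0.5876, 0.0464])]
```

```bash
cat > r.py <<'E'
from h import *
hs()
E
J='python3 -m jog'
python3 -m jog '[[15,0.04,-1.7,0,0.05]]'>/dev/null; python3 r.py|cut -c1-200; python3 -m jog '[[15,0.04,-1.7,0,0.05]]'>/dev/null; python3 r.py|cut -c1-200; python3 -m jog '[[15,0.04,-1.7,0,0.05]]'>/dev/null; python3 r.py|cut -c1-200; python3 -m jog '[[15,0.04,-1.7,0,0.05]]'>/dev/null; python3 r.py|cut -c1-200; python3 -m jog '[[15,0.04,-1.7,0,0.05]]'>/dev/null; python3 r.py|cut -c1-200; python3 -m jog '[[15,0.04,-1.7,0,0.05]]'>/dev/null; python3 r.py|cut -c1-200
python3 - <<'E'
from h import *
s=robot.state();d=get_image("wrist");crop(d["img"],300,60,200,160,4,"pics/w23.png");np.savez("w23.npz",K=d["mtx"],T=cam(d,s),img=d["img"])
bulb('e')
E
```

```text
t23.47 yaw 167.3 posang -9.4 rad 33.9 z 0.2636 F [-3.5  4.5  3.5] m [0.73 0.69 0.23] tau_ax 0.359 w 0.0127 j7 1.05 j [ 0.13  0.84 -0.23  1.79  0.32  0.55  1.05]
t23.55 yaw 164.3 posang -12.6 rad 33.9 z 0.2637 F [-3.5  5.2  4.6] m [1.02 0.57 0.19] tau_ax 0.333 w 0.0125 j7 1.02 j [ 0.13  0.84 -0.21  1.79  0.3   0.54  1.02]
t23.63 yaw 161.4 posang -15.4 rad 34.0 z 0.2637 F [-2.3  5.3  2.6] m [0.96 0.49 0.24] tau_ax 0.394 w 0.0129 j7 0.99 j [ 0.13  0.84 -0.2   1.79  0.29  0.54  0.99]
t23.72 yaw 158.5 posang -18.2 rad 34.0 z 0.2637 F [-2.2  4.5  2.8] m [1.04 0.4  0.2 ] tau_ax 0.319 w 0.0128 j7 0.96 j [ 0.12  0.84 -0.19  1.79  0.27  0.53  0.96]
t23.80 yaw 155.7 posang -21.0 rad 34.0 z 0.2637 F [-1.6  4.9  2.6] m [0.95 0.36 0.21] tau_ax 0.348 w 0.0124 j7 0.93 j [ 0.12  0.84 -0.17  1.79  0.25  0.53  0.93]
t23.88 yaw 152.8 posang -23.8 rad 34.0 z 0.2637 F [-0.5  4.4  2.4] m [0.94 0.29 0.28] tau_ax 0.408 w 0.0128 j7 0.90 j [ 0.11  0.84 -0.16  1.8   0.23  0.53  0.9 ]
bottle shift px -0.16 -0.25 0.949
```

View pics/w23.png

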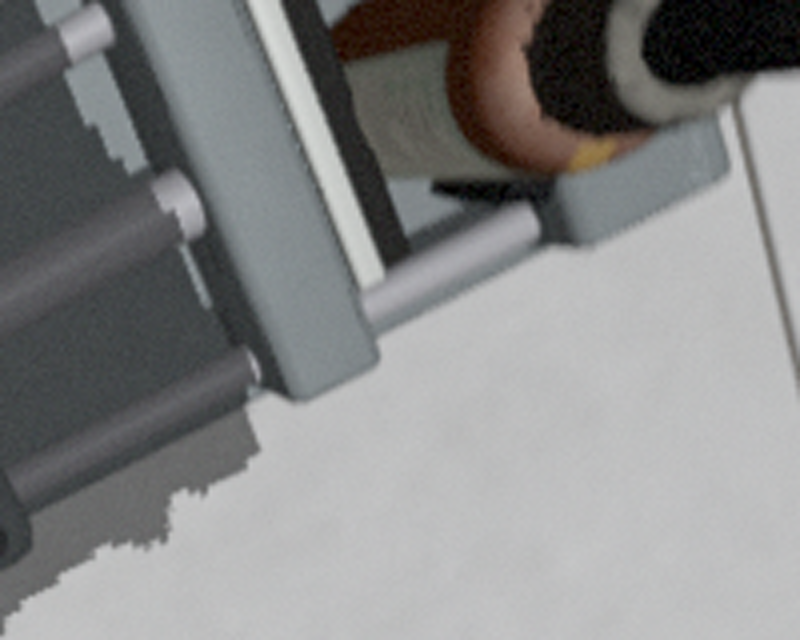

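```bash

python3 -m jog '[[15,0.04,-1.7,0,0.05]]'>/dev/null; python3 r.py|cut -c1-150; python3 -m jog '[[15,0.04,-1.7,0,0.05]]'>/dev/null; python3 r.py|cut -c1-150; python3 -m jog '[[15,0.04,-1.7,0,0.05]]'>/dev/null; python3 r.py|cut -c1-150
python3 - <<'E'
import numpy as np
from scipy.optimize import least_squares
th=np.array([.18,.36,.54,.72,.90,1.02,1.14,1.26,1.38,1.50])
y=np.array([.324,.291,.294,.290,.251,.317,.307,.279,.311,.318])
th2=1.5+.05*np.arange(1,7);y2=np.array([.359,.333,.394,.319,.348,.408])
T=np.r_[th,th2];Y=np.r_[y,y2]
for c in np.arange(.9,1.8,.1):
    m=.18*np.clip(T-c,0,None);b=(Y-m).mean();print(round(c,2),round(b,3),round(((Y-m-b)**2).sum()*1e3,2))
E
```

```text
t24.07 yaw 150.1 posang -26.5 rad 34.1 z 0.2636 F [-0.6  4.5  3. ] m [0.93 0.2  0.22] tau_ax 0.351 w 0.0129 j7 0.87 j [ 0.11  0.84 -0.15  1.8   0.22  
t24.15 yaw 147.1 posang -29.7 rad 34.1 z 0.2637 F [0.1 5.3 3.4] m [1.17 0.08 0.19] tau_ax 0.344 w 0.0128 j7 0.83 j [ 0.1   0.83 -0.14  1.8   0.2   0.5
t24.23 yaw 144.2 posang -32.4 rad 34.2 z 0.2637 F [0.  5.5 1.7] m [ 1.04 -0.01  0.24] tau_ax 0.395 w 0.0129 j7 0.80 j [ 0.1   0.83 -0.12  1.8   0.18  
0.9 0.249 27.11
1.0 0.261 20.82
1.1 0.273 15.29
1.2 0.283 11.18
1.3 0.293 9.34
1.4 0.302 10.22
1.5 0.31 13.36
1.6 0.316 17.84
1.7 0.32 21.56
```

```bash
q(){ python3 r.py|grep -o 'tau_ax [0-9.]*'; }
python3 -m jog '[[15,0,-0.5,0,0.015]]'>/dev/null; q; python3 -m jog '[[15,0,-0.5,0,0.015]]'>/dev/null; q; python3 -m jog '[[15,0,-0.5,0,0.015]]'>/dev/null; q; python3 -m jog '[[15,0,-0.5,0,0.015]]'>/dev/null; q; python3 -m jog '[[15,0,-0.5,0,0.015]]'>/dev/null; q
python3 - <<'E'
from h import *
hs();s=robot.state();d=get_image("wrist");crop(d["img"],90,60,320,220,2.5,"pics/w24.png");bulb('f')
E
```

```text
tau_ax 0.368
tau_ax 0.368
tau_ax 0.412
tau_ax 0.382
tau_ax 0.443
t24.65 yaw 140.0 posang -36.6 rad 34.2 z 0.2637 F [0.7 4.7 2.7] m [ 1.06 -0.1   0.3 ] tau_ax 0.443 w 0.0128 j7 0.76 j [ 0.09  0.83 -0.1   1.81  0.16  0.51  0.76]
bottle shift px -0.18 -0.35 0.939
```

View pics/w24.png

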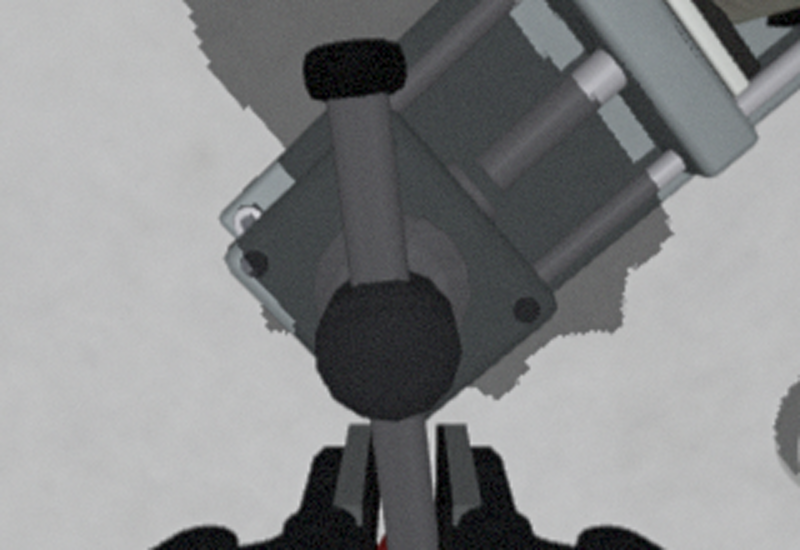

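```bash
python3 -m jog '[[35,0,0,0,0],[35,0,0,0,0],[35,0,0,-20,0],[35,0,0,-60,0],[35,0,0,-90,0]]'; python3 -m jog '[[35,-40,0,-20,0],[35,-60,0,-20,0],[35,-60,0,-20,0],[35,-60,0,-20,0]]'; python3 - <<'E'
from h import *
hs();s=robot.state();d=get_image("wrist");cv2.imwrite("pics/w25.png",cv2.resize(d["img"],(768,576),interpolation=cv2.INTER_CUBIC));np.savez("w25.npz",K=d["mtx"],T=cam(d,s),img=d["img"])
d=get_image('scene');crop(d['img'],180,110,160,120,5,'pics/s25.png');cv2.imwrite("pics/s25f.png",d["img"])
E
```

```text
t: 25.17
position: [0.5795, -0.0661, 0.3546]
eef_rot: [1.081, 2.948, -0.002]
contact_force: [0.3, 0.2, 1.0]
grip_width: 0.0301
t: 25.5
position: [0.6255, -0.106, 0.3733]
eef_rot: [1.085, 2.946, -0.002]
contact_force: [-0.4, -0.2, -0.3]
grip_width: 0.0298
t25.50 yaw 139.6 posang -41.1 rad 96.2 z 0.3733 F [-0.4 -0.2 -0.3] m [ 0.06  0.12 -0.02] tau_ax -0.060 w 0.0298 j7 0.85 j [ 0.17  0.73 -0.14  1.57  0.12  0.84  0.85]
```

View pics/w25.png

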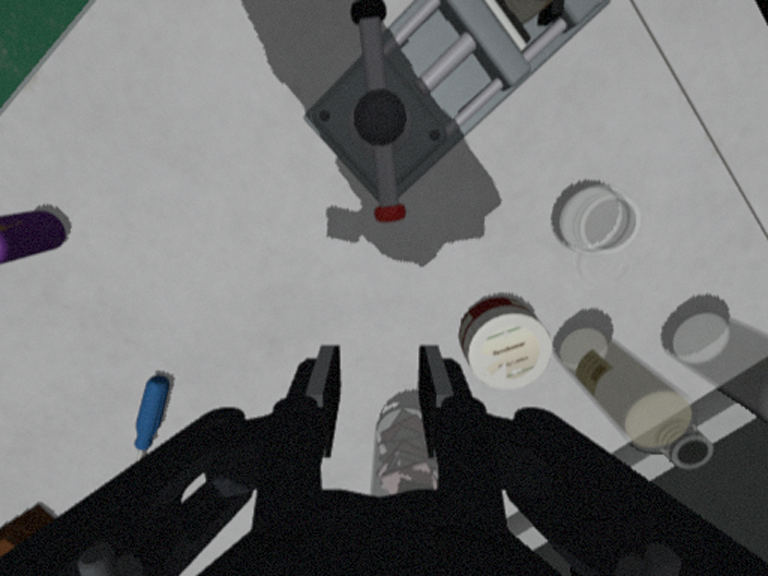

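View pics/s25.png

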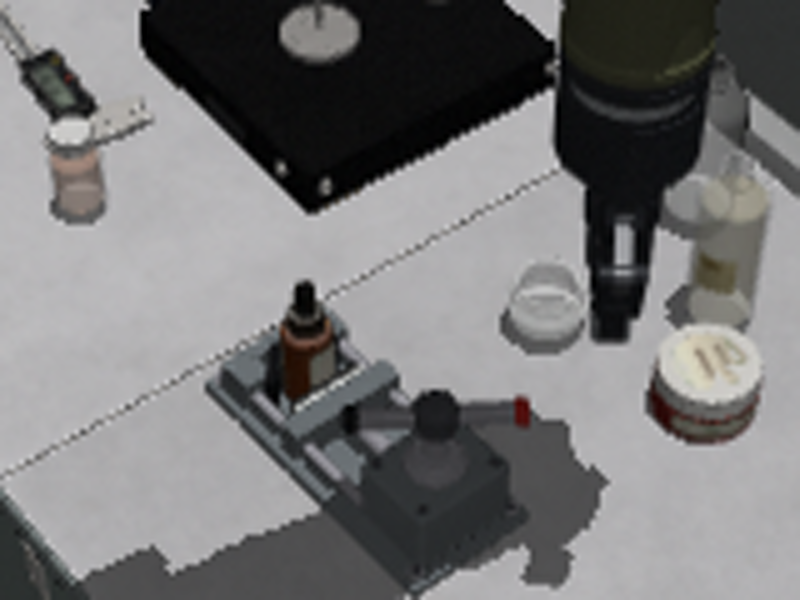

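```bash
python3 -c "
from h import *
tgt(.625,.06,.30,180)"
```

```text
pos [ 0.6244 -0.1036  0.3725] yaw 139.75 tilt [-0.0016  0.     -1.    ] shift [105.2 125.4  72.5] turn -0.7024882413569865
```

```bash
python3 -m jog '[[35,105,125,0,-0.12],[35,105,125,0,-0.24],[35,105,125,0,-0.36],[35,105,125,0,-0.48],[35,105,125,20,-0.6]]'; python3 -m jog '[[35,0,0,20,-0.1],[35,0,0,45,-0.1],[35,0,0,50,-0.1],[35,0,0,50,-0.1]]'; python3 - <<'E'
from h import *
robot.state();get_image("wrist")
tgt(.625,.06,.3,180);s=robot.state();d=get_image("wrist");np.savez("w26.npz",K=d["mtx"],T=cam(d,s),img=d["img"]);cv2.imwrite("pics/w26.png",d["img"])
E
```

```text
t: 26.02
position: [0.6253, 0.0727, 0.3565]
eef_rot: [0.128, 3.133, 0.019]
contact_force: [1.0, 1.1, 0.4]
grip_width: 0.0299
t: 26.35
position: [0.6242, 0.0599, 0.3011]
eef_rot: [-0.003, -3.136, 0.001]
contact_force: [0.3, -0.6, 0.0]
grip_width: 0.0297
pos [0.6251 0.06   0.3027] yaw 179.86 tilt [-2.e-03 -2.e-04 -1.e+00] shift [0.1 0.  2.7] turn -0.002381116610217667
```

View pics/w26.png

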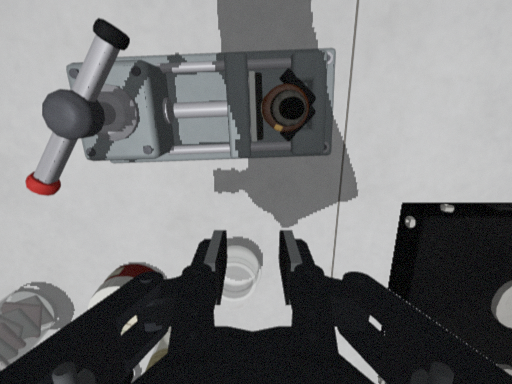

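```bash
python3 - <<'E'
from h import *
f=np.load("w26.npz");crop(f["img"],215,40,125,120,6,"pics/w26c.png")
E
```

```text
(no output)
```

View pics/w26c.png

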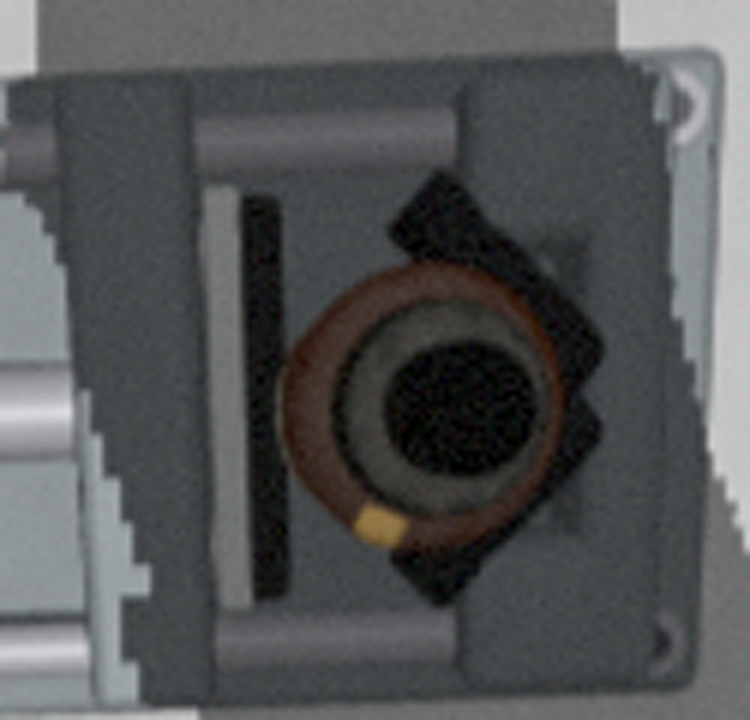

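```bash
python3 - <<'E'
from h import *
f=np.load("w26.npz");K,T=f["K"],f["T"];b=lambda x,y:(215+x/6-.4,40+y/6-.4)
for n,p,z in (("bottle",(424,408),.066),("left edge body",(283,408),.066),("rub",(285,408),.034),("rubtop",(281,205),.034),("rubbot",(290,590),.034),("jaw",(197,205),.037),("jawb",(212,600),.037),("rubback",(203,300),.034)): print(n,ray(K,T,*b(*p),z).round(4))
k=ray(K,T,111,36,.105);r=ray(K,T,43,183,.105);print(np.degrees(np.arctan2(*(r-k)[[1,0]])))
E
```

```text
bottle [0.5498 0.0845 0.066 ]
left edge body [0.5498 0.0676 0.066 ]
rub [0.5498 0.0689 0.034 ]
rubtop [0.5239 0.0682 0.034 ]
rubbot [0.5747 0.0698 0.034 ]
jaw [0.5242 0.057  0.037 ]
jawb [0.5757 0.0587 0.037 ]
rubback [0.5358 0.0577 0.034 ]
-34.038390255090846
```

```bash
python3 -c "
from h import *
hs();print(robot.sign_off())"
```

```text
t26.45 yaw 179.9 posang 54.7 rad 125.9 z 0.3038 F [ 0.8 -0.1  0.7] m [-0.03 -0.01 -0.03] tau_ax -0.123 w 0.0298 j7 1.12 j [-0.01  0.83 -0.29  1.64  0.32  0.72  1.12]
the job is handed in; nothing more can be done
None
```

The amber bottle is clamped upright in the V and the job is handed in at 26.5 s, with the gripper open and clear of everything.

I stood the bottle about 5 mm in front of the V and wound the handle clockwise about 7.8 rad in three strokes, regrasping twice (red, black, then red end). The last picture shows the bottle seated against both V faces with the rubber touching it. The jar and pot look undisturbed, and the purple look-alike was never approached.

**How tight:** the two checks disagree somewhat on how far I went past the point where the handle stiffened.
- **Torque:** it rose from about 0.29 to 0.40 N m, which puts it about 0.6 rad past contact. Single readings scatter by about 0.035 N m.
- **Picture:** the rubber-to-jaw gap shortened by about 1.4 mm, which suggests nearer 0.4 rad, but that is coarse to about 0.15 rad.

I took it as close to the tenth of a turn (0.63 rad) asked for, and stopped there. Tracking the bottle in the scene camera was too coarse to tell when it stopped sliding.

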